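# Clear the steel offcuts from the cutting tray into its latched bin

## Robot

A 7-joint arm with a two-finger parallel gripper is mounted at the origin on a cart in front of the work surface, level with it; the furniture and walls round the work are solid. World frame = base frame: x ahead of the robot, y to its left, z up, the work surface at z = 0. Lengths are in m, angles in rad, forces in N, time in s.
With the tool pointing down it reaches from about 0.425 to 0.95 m from the base axis. Payload 4.7 kg.
Tool frame: the origin (TCP) lies on the centre line of the jaws, within the pads' length; the fingertips stand 19 mm ahead of it and the grasp point (between the pads) is the TCP; y points along the fingers, z is the direction in which the jaws open and shut, and the axes are right-handed (so a half turn about y gives the same grasp; the last joint's range is limited). The gripper opens to 87 mm and grips with 3 to 60 N. Pads are 19 mm wide; open, the fingers measure 117 mm over their backs; the gripper's body (75 mm by 190 mm) begins 51 mm behind the grasp point.
Start: joints at [-1.321, 0.469, -0.049, 1.532, 0.024, 1.141, -0.082], TCP at [0.186, 0.649, 0.242] pointing down, gripper open.
Joint ranges: [-2.59, 2.59], [-0.33, 1.99], [-1.39, 1.29], [0.1, 2.45], [-1.04, 4.18], [0.21, 1.99], [-2.66, 2.66]. Speed limits (rad/s): [2.57, 2.57, 3.14, 3.14, 3.14, 3.14, 3.14].

## Interface

Orientations are given as a unit quaternion [x, y, z, w].
In Python, from rig import * gives the robot as it stands.
- The arm moves only by the tool jog_arm, never from a script. Its argument "motion" is text: rows parted by semicolons, each of 7 numbers parted by spaces: the turn, a rotation vector about the tool's x, y, z in rad, then the shift along the tool's x, y, z in m, then the gripper command: -1 is shut, 1 is fully open, values between are in proportion. In form: rx ry rz dx dy dz claw; .... A call has 1 to 8 rows; each row is the pose to reach, as a shift and turn from the pose measured when the call began, along the tool's axes at that moment; what a row does not reach only later rows make up. A row lasts 1/12 s, in which the tool goes at most 41.7 mm and 7.16 degrees, less where a joint would pass 70% of its speed; a pose out of reach is approached as far as the arm can. A call with a gripper value outside its range is refused whole. The fingers move at their own pace and stop on an object; "newtons" is the grip in N (left out, the last holds). Time passes only in rows, so rows that repeat a pose let the fingers close. It gives the time, the measured TCP pose, the force and the opening at its end, in the units of the state.
- read_state(): the state, without advancing time (a new reading comes with each control period).
- snapshot(name): name is "scene" or "top" or "wrist"; returns (picture, depth): 420x560x3 uint8, red, green, blue; 420x560 float32, m along the optical axis (not along the pixel's ray), 0 where there is no reading.
- get_calibration(name): a dict with "intrinsics" (3x3 intrinsics, pixels), "rvec" (rotation vector, rad) and "tvec" (3), from world to camera coordinates, as OpenCV has them; the wrist camera has in their place "hand_eye" (4x4, takes a point from camera to tool coordinates, whose origin is the TCP and whose axes are the tool frame's). Camera axes: x right, y down, z forward; pixel columns grow to the right and rows downward; lengths in m; the calibration is good to about 2 mm. A picture is of the moment at which its call begins: read the wrist's pose just before it. get_calibration takes no time and is no camera call.
- finish_job(): hands the job in, once; it reports no verdict.
The state is a dict: "time": time; "joint_pos": joint angles; "joint_vel": joint speeds; "joint_torque": joint torques, N m; "eef_pos": TCP position; "ee_rot": TCP orientation; "force": force on the tool from outside, world axes, zero at the start; "moment": the same for the moment, N m; "grip_width": finger opening in m.
Only numpy, scipy, OpenCV 4.12 (cv2) and the standard library are available. Lean on these libraries where they do the work, as an engineer would, in place of code of your own. Each camera call takes 0.05 s, during which the arm holds its last target.

## Task

Press the pad on the cutting tray's bin lid so that the push-push latch lets it spring open, then take the scraper block from its rest and push all five steel offcuts along the channel into the bin, without touching them with the gripper. Stand the scraper upright in its rest again and press the lid shut so that it stays latched. Leave the timer, small beaker and petri dish where they are.

Things in the scene. Friction and masses are not known exactly. Their poses are not given: they have to be found in the camera images.
- station: Grey cutting tray fixed on the bench, 134 x 285 mm, 67 mm high: a straight channel along its own y (x across, z up). Origin on the bench under the channel's centre line. Channel floor: x -42 to +42, y -35 to +135 mm, 55 mm above the origin; rails 12 mm higher along both sides and the +y end. At y = -35 mm the floor ends at the lidded offcut bin.
- lid (a joint): Lid of the bin, a sprung grey flap 117 mm wide (station x -40 to +76), 6 mm thick, hinged at the station's -y end; its free edge, 92 mm from the hinge, meets the channel floor's end. Rad: 0 = shut and latched, top 61 mm above the bench; 1.0 = open, leaning toward the hinge end, free edge 78 mm above the hinge axis and 50 mm from it toward the channel; -0.113 = pressed to its stop.
- lid_pad (a point): Centre of the round black press pad (20 mm wide, flush) on the lid's upper face; moves with the lid. 60 mm from the hinge axis, at station x = 0; when shut at station y = -70 mm, 61 mm above the bench. Push-push latch: press it down 6 to 6.5 mm (6.8 at the stop; spring about 3.5 N) and let go, and the lid springs open; push the open lid down to the same stop and let go, and it stays shut.
- lid_hinge (a point): Middle of the lid's hinge axis, which runs along station x (at station x = 0, y = -130 mm, 58 mm above the bench). To shut the lid, push on its upper (outer) face, from the hinge side and above, downward and toward the channel.
- bin_floor (a point): Centre of the floor of the offcut bin, 8 mm above the bench: an open pocket, station x -42 to +42, y -125 to -35 mm, its mouth level with the end of the channel floor. Its side walls are 48 mm high.
- scraper_mid (a point): Centre of the loose scraper block that stands upright in its rest; 35 mm above its underside. Foot 72 mm wide (its x) x 26 mm thick (its y) x 23 mm high, black rubber below aluminium; black grip block on top, 46 wide x 22 mm thick; 70 mm high in all. Grip it across its thickness; the broad faces are alike and either may push. About 0.15 kg.
- rest: Scraper's rest, a grey shallow tray fixed on the bench, 90 (x) x 44 (y) x 12 mm, inside 82 x 36 mm with its floor 5 mm above the bench. Origin on the bench under its centre, z up; the scraper's width lies along its x.
- offcut1: Loose dark steel offcut lying on the channel floor, a rectangular block 20 x 14 x 7 mm. Origin at the middle of its underside.
- offcut2: Loose dark steel offcut lying on the channel floor, a round disc 18 mm across, 7 mm high. Origin at the middle of its underside.
- offcut3: Loose dark steel offcut lying on the channel floor, a square block 15 x 15 x 8 mm. Origin at the middle of its underside.
- offcut4: Loose dark steel offcut lying on the channel floor, an L-shaped piece about 22 x 16 x 7 mm. Origin at the middle of its underside.
- offcut5: Loose dark steel offcut lying on the channel floor, a round slug 15 mm across, 9 mm high. Origin at the middle of its underside.
- timer: Bystander: square lab timer lying on the bench, 62 x 62 x 20 mm. Origin under its centre.
- small_beaker: Bystander: small glass beaker, 46 mm across, 57 mm high. Origin under its centre.
- petri: Bystander: closed petri dish, 58 mm across, 15 mm high. Origin under its centre.
- scraper: The same scraper block; origin at the middle of its underside, axes as for its centre point.
Mind the look-alikes: they are no part of the job. Of the things that look like the rest, the larger one is meant.

How it is judged:
By the outcome, as a careful person would: the job done as asked, in the order asked, and still so for the second after the job is handed in, with the robot touching nothing.
It also fails if it takes over 61 s, if anything falls off the work surface, if the arm or the gripper's body presses on something with over 40 N, if the wrist force passes 120 N, or if a joint passes its speed limit or range.

## Working session

There is one attempt and no reset: what is moved stays moved. The work goes in short steps, Python scripts to look and compute and a tool call to move; the robot and the scene stay as the last step left them, time stands still between calls to the robot, and variables do not carry over. Pictures are saved under pics/ and viewed, and the job is handed in when it is done.

Besides the shell and the picture viewer there is one more tool, called as name(argument=value, ...) on one line, values as JSON. jog_arm: Moves the arm, as the interface text tells. Its arguments: {"type":"object","properties":{"motion":{"type":"string"},"newtons":{"type":"number"}},"required":["motion"]}

```bash
ls; mkdir -p pics; cat > h.py <<'E'
from rig import *
import numpy as np, cv2
from scipy.spatial.transform import Rotation as R
def save(n,img): cv2.imwrite('pics/'+n+'.png',cv2.cvtColor(img,cv2.COLOR_RGB2BGR))
def world(name,depth,st=None):
    c=get_calibration(name);K=np.array(c['intrinsics'])
    v,u=np.mgrid[0:420,0:560]
    P=np.stack([(u-K[0,2])/K[0,0]*depth,(v-K[1,2])/K[1,1]*depth,depth],-1)
    if 'hand_eye' in c:
        H=np.array(c['hand_eye']);P=P@H[:3,:3].T+H[:3,3]
        P=P@R.from_quat(st['ee_rot']).as_matrix().T+np.array(st['eef_pos'])
    else:
        Rm=cv2.Rodrigues(np.array(c['rvec'],float))[0];P=(P-np.array(c['tvec']).ravel())@Rm
    P[depth==0]=np.nan
    return P
E
python3 - <<'E'
from h import *
s=read_state();print(s)
for n in ['scene','top','wrist']:
    i,d=snapshot(n);save(n+'0',i);np.save(n+'0.npy',d);print(n,get_calibration(n))
E
```

```text
pics
{'time': 0.0, 'joint_pos': array([-1.32087892,  0.46942781, -0.04857733,  1.533722  ,  0.02410649,
        1.14101805, -0.08229626]), 'joint_vel': array([-0.00058706,  0.00018241,  0.00150907,  0.00089599, -0.00192671,
        0.00027248, -0.00185122]), 'joint_torque': array([-6.00530416e-05, -5.07974124e+01, -8.10231362e-02, -2.36157382e+01,
       -6.13384880e-02,  3.79120919e-02,  1.74404076e-04]), 'eef_pos': array([0.1856141 , 0.64837039, 0.24049666]), 'ee_rot': array([ 0.70094765, -0.09831617,  0.09818333, -0.69954725]), 'force': array([ 0.23996391, -0.25066042,  0.42408982]), 'moment': array([0.01935631, 0.00740425, 0.02268659]), 'grip_width': 0.08688370230378058}
scene {'intrinsics': array([[422.38840796,   0.        , 280.26272195],
       [  0.        , 422.38840796, 217.9969617 ],
       [  0.        ,   0.        ,   1.        ]]), 'rvec': array([ 1.90220449, -1.09356359,  0.6018245 ]), 'tvec': array([-0.50446087,  0.18489792,  0.69179735])}
top {'intrinsics': array([[464.09815606,   0.        , 290.18028416],
       [  0.        , 464.09815606, 210.45952086],
       [  0.        ,   0.        ,   1.        ]]), 'rvec': array([ 2.13683009, -2.11122499,  0.17031796]), 'tvec': array([-0.31222432,  0.47596025,  0.83798087])}
wrist {'intrinsics': array([[316.71908195,   0.        , 279.89442073],
       [  0.        , 316.71908195, 209.67710809],
       [  0.        ,   0.        ,   1.        ]]), 'hand_eye': array([[ 8.06153723e-04,  9.61309623e-01,  2.75468981e-01,
        -7.48629189e-02],
       [-1.62355541e-04, -2.75468941e-01,  9.61309958e-01,
        -1.43042192e-01],
       [ 9.99999662e-01, -8.19687518e-04, -6.59963691e-05,
        -6.08923912e-04],
       [ 0.00000000e+00,  0.00000000e+00,  0.00000000e+00,
         1.00000000e+00]])}
```

View pics/scene0.png

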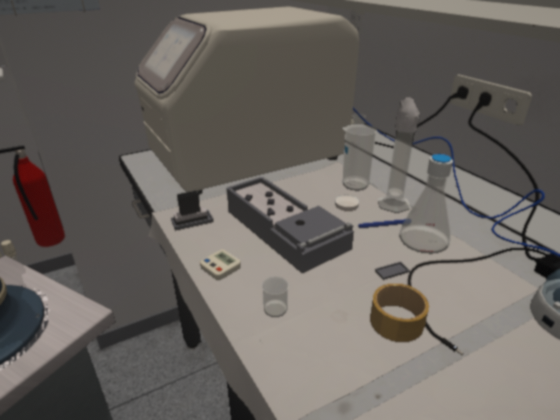

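View pics/top0.png

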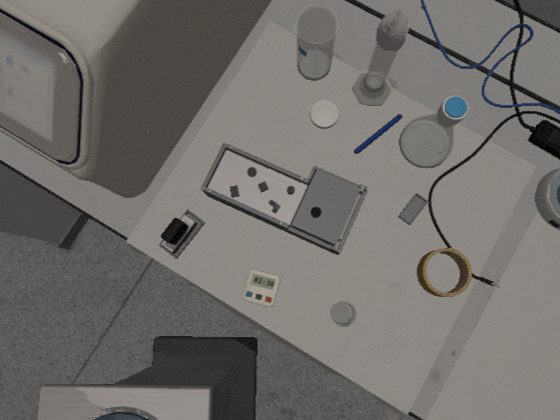

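View pics/wrist0.png

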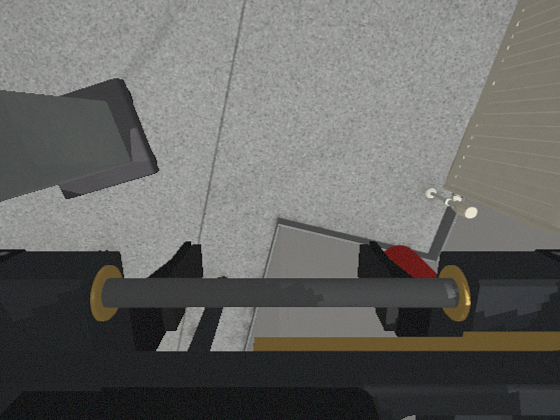

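Top picture: tray at (285,197) with the pad at (316,212), the scraper in its rest at (180,232), timer at (262,288), beaker at (343,313) and petri dish at (324,114). The plate at (413,208) could be mistaken for the rest. It is smaller and flat, so I choose (180,232), which also holds the scraper. Now measuring.

```bash
python3 - <<'E'
from h import *
i=cv2.cvtColor(cv2.imread('pics/top0.png'),cv2.COLOR_BGR2RGB);d=np.load('top0.npy')
P=world('top',d);np.save('P.npy',P)
for u,v in [(175,232),(182,240),(316,212),(413,208),(262,288),(343,313),(324,114),(251,172),(234,191),(263,187),(274,206),(290,190),(220,150),(367,186),(338,250),(203,189),(300,260),(250,230)]:
    print((u,v),P[v,u].round(4),i[v,u])
c=np.hstack([cv2.resize(i[135:260,195:375],(800,556),interpolation=3)]);save('c1',c)
c=cv2.resize(i[200:265,145:215],(560,520),interpolation=3);save('c2',c)
E
```

```text
(175, 232) [ 0.4322 -0.0987  0.0713] [16 18 14]
(182, 240) [ 0.4235 -0.0991  0.0187] [40 39 39]
(316, 212) [ 0.4733 -0.3543  0.0624] [20 12 21]
(413, 208) [ 0.4938 -0.5474  0.0023] [104 100 101]
(262, 288) [ 0.3346 -0.2549  0.0165] [166 162 149]
(343, 313) [ 0.29   -0.4086  0.003 ] [115 117 113]
(324, 114) [ 0.6824 -0.3717  0.0146] [161 158 150]
(251, 172) [ 0.5479 -0.2326  0.0624] [54 53 54]
(234, 191) [ 0.512  -0.2015  0.0587] [60 59 59]
(263, 187) [ 0.5191 -0.2558  0.0635] [55 54 55]
(274, 206) [ 0.4842 -0.2767  0.0594] [61 55 57]
(290, 190) [ 0.514  -0.306   0.0633] [54 50 53]
(220, 150) [ 0.5878 -0.1741  0.0698] [95 93 92]
(367, 186) [ 0.5385 -0.4587 -0.0033] [138 132 129]
(338, 250) [ 0.404  -0.3945  0.0612] [ 98  98 101]
(203, 189) [ 0.5133 -0.1451  0.0673] [118 117 114]
(300, 260) [ 0.3895 -0.3262 -0.0032] [144 141 135]
(250, 230) [ 0.4472 -0.2271 -0.003 ] [143 140 133]
```

View pics/c1.png

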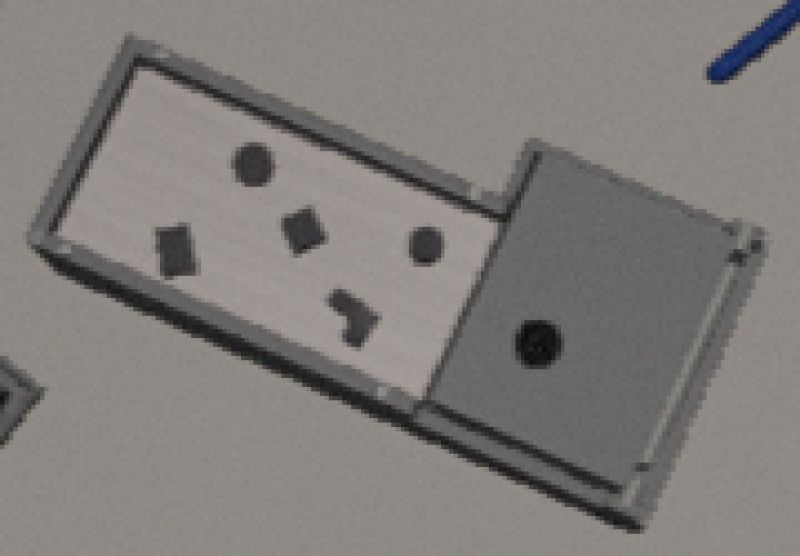

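View pics/c2.png

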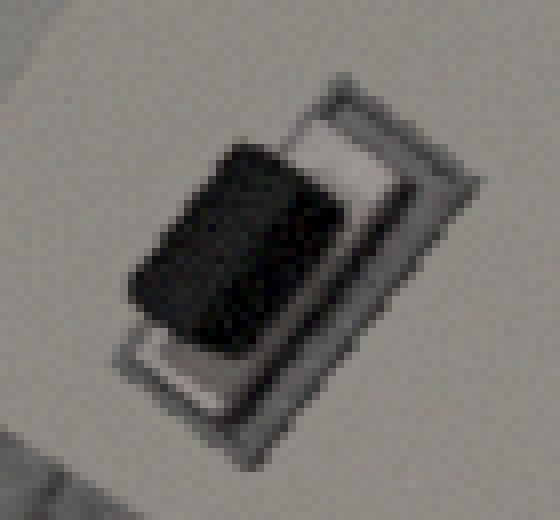

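```bash
python3 - <<'E'
from h import *
i=cv2.cvtColor(cv2.imread('pics/top0.png'),cv2.COLOR_BGR2RGB);P=np.load('P.npy')
c=get_calibration('top');K=np.array(c['intrinsics']);Rm=cv2.Rodrigues(c['rvec'])[0];t=np.array(c['tvec']).ravel()
C=-Rm.T@t;print('cam',C)
def atz(uv,z):
    uv=np.atleast_2d(uv).astype(float);r=np.c_[(uv-K[:2,2][None])/[K[0,0],K[1,1]],np.ones(len(uv))]@Rm
    return C+r*((z-C[2])/r[:,2])[:,None]
g=i.mean(-1);v,u=np.mgrid[0:420,0:560]
def rect(m,z,name):
    n,l,s,_=cv2.connectedComponentsWithStats(m.astype(np.uint8));k=1+np.argmax(s[1:,4]);m=l==k
    p=atz(np.c_[u[m],v[m]],z)[:,:2]*1000
    r=cv2.minAreaRect(p.astype(np.float32));print(name,m.sum(),np.round(r[0],1),np.round(r[1],1),round(r[2],1),'mean',p.mean(0).round(1));return m
roi=(u>195)&(u<375)&(v>135)&(v<260)
fl=roi&(g>125)&(abs(P[...,2]-.056)<.012)
m=rect(cv2.morphologyEx(fl.astype(np.uint8),cv2.MORPH_CLOSE,np.ones((13,13))),.055,'floor')
rect(roi&(g<35)&(u>300),.061,'pad')
rect(roi&(P[...,2]>.045)&(P[...,2]<.09),.067,'station')
r2=(u>140)&(u<215)&(v>195)&(v<265)
rect(r2&(P[...,2]>.06),.070,'grip')
rect(r2&(P[...,2]>.004)&(P[...,2]<.03),.012,'rest')
m=r2&(P[...,2]>.06);print('grip pts',np.nanmean(P[m],0),np.nanmean(P[roi&(g<35)&(u>300)],0))
# rows of lid/floor heights
off=roi&(g<75)&(P[...,2]>.053)&(u<300)
n,l,s,ce=cv2.connectedComponentsWithStats(off.astype(np.uint8))
for k in range(1,n):
    if 15<s[k,4]<150: print(s[k,4],ce[k].round(1),(atz(ce[k],.062)*1000).round(1))
# manual corners from crop1: scale 800/180
s_=180/800
for nm,a,z in [('rail TL',(132,37),.067),('rail BL',(33,238),.067),('lid hinge right',(765,240),.067),('corner bottom',(640,525),.067),('floor end top',(502,218),.055),('floor end bot',(425,405),.055),('floorTL',(140,65),.055),('floorBL',(55,235),.055),('pad',(538,343),.061)]:
    print(nm,(atz((195+a[0]*s_-.4,135+a[1]*s_-.4),z)*1000).round(1))
for nm,a in [('restTop',(340,78)),('restR',(480,182)),('restBot',(252,468)),('restL',(118,362))]:
    print(nm,(atz((145+a[0]/8-.4,200+a[1]/8-.4),.012)*1000).round(1))
E
```

```text
cam [ 0.32786269 -0.31963068  0.90364618]
floor 3859 [ 526.8 -243.1] [174.6  97.6] 66.5 mean [ 522.1 -244.9]
pad 67 [ 474.5 -352.5] [16.9 14.7] 0.1 mean [ 474.1 -353.1]
station 9118 [ 515.6 -295.2] [283.3 133.9] 66.3 mean [ 503.1 -300.1]
grip 339 [436.  -93.7] [24.8 46.2] 54.7 mean [436.  -93.7]
rest 657 [437.1 -96.3] [45.4 89.7] 53.6 mean [434.4 -99.7]
grip pts [ 0.43564781 -0.09447645  0.07277391] [ 0.45738495 -0.35882104  0.04950119]
59 [251.5 171.8] [[ 548.3 -233.5   62. ]]
56 [262.6 186.5] [[ 520.4 -254.8   62. ]]
71 [234.1 191.3] [[ 510.7 -202.2   62. ]]
43 [290.3 189.8] [[ 514.6 -306.5   62. ]]
100 [246.  209.7] [[ 476.3 -225.3   62. ]]
58 [274.  205.9] [[ 483.9 -276.9   62. ]]
rail TL [[ 602.6 -181.2   67. ]]
rail BL [[ 515.  -143.2   67. ]]
lid hinge right [[ 517.3 -447.3   67. ]]
corner bottom [[ 398.6 -395.    67. ]]
floor end top [[ 528.4 -338.6   55. ]]
floor end bot [[ 448.4 -307.2   55. ]]
floorTL [[ 594.  -183.1   55. ]]
floorBL [[ 519.1 -149.9   55. ]]
pad [[ 474.  -353.7   61. ]]
restTop [[ 484.5 -104.2   12. ]]
restR [[ 459.2 -139.7   12. ]]
restBot [[389.1 -88.   12. ]]
restL [[414.3 -54.1  12. ]]
```

```bash
python3 - <<'E'
from h import *
d=np.load('scene0.npy');S=world('scene',d);P=np.load('P.npy')
for nm,Q in [('scene',S),('top',P)]:
    q=Q.reshape(-1,3);q=q[np.isfinite(q[:,0])]
    q=q[(q[:,2]>.08)&(q[:,0]>-.2)&(q[:,0]<1.3)&(abs(q[:,1])<.9)]
    # grid max-height map
    print(nm)
    ys=np.arange(.8,-.8,-.1)
    print('x\\y',ys.round(1))
    for x in np.arange(0,1.1,.1):
        print(round(x,1),[ (lambda a:int(100*a.max()) if len(a)>3 else 0)(q[(abs(q[:,0]-x)<.05)&(abs(q[:,1]-y)<.05),2]) for y in ys])
s=read_state();print(R.from_quat(s['ee_rot']).as_matrix().round(3))
from scipy.spatial import cKDTree
q=P.reshape(-1,3);m=(q[:,2]>.12)
for p in [(.436,-.094),(.55,-.17)]:
    dd=np.hypot(q[m,0]-p[0],q[m,1]-p[1]);k=np.argsort(dd)[:1];print(p,dd[k],q[m][k])
E
```

```text
scene
x\y [ 0.8  0.7  0.6  0.5  0.4  0.3  0.2  0.1  0.  -0.1 -0.2 -0.3 -0.4 -0.5
 -0.6 -0.7]
0.0 [0, 0, 0, 0, 0, 0, 0, 0, 0, 0, 0, 0, 0, 0, 0, 0]
0.1 [0, 0, 0, 0, 0, 0, 0, 0, 8, 0, 0, 0, 0, 0, 0, 0]
0.2 [0, 0, 0, 0, 0, 0, 0, 0, 0, 0, 0, 0, 0, 0, 0, 0]
0.3 [0, 0, 0, 0, 0, 0, 0, 0, 0, 0, 0, 0, 0, 0, 0, 0]
0.4 [0, 0, 0, 0, 0, 0, 0, 0, 0, 0, 0, 0, 0, 0, 0, 0]
0.5 [0, 0, 39, 42, 42, 0, 0, 28, 33, 0, 0, 0, 0, 0, 0, 0]
0.6 [0, 31, 0, 39, 42, 0, 32, 37, 39, 39, 0, 0, 0, 11, 19, 42]
0.7 [0, 0, 0, 39, 41, 0, 37, 39, 39, 39, 38, 0, 23, 42, 42, 42]
0.8 [0, 0, 0, 0, 41, 37, 0, 39, 39, 39, 39, 42, 42, 42, 42, 42]
0.9 [0, 0, 0, 0, 40, 40, 0, 39, 39, 39, 42, 42, 42, 42, 42, 44]
1.0 [0, 0, 0, 0, 0, 40, 39, 0, 40, 41, 41, 0, 42, 42, 43, 44]
top
x\y [ 0.8  0.7  0.6  0.5  0.4  0.3  0.2  0.1  0.  -0.1 -0.2 -0.3 -0.4 -0.5
 -0.6 -0.7]
0.0 [0, 0, 0, 0, 0, 0, 0, 0, 0, 0, 0, 0, 0, 0, 0, 0]
0.1 [0, 0, 0, 0, 0, 0, 0, 0, 0, 0, 0, 0, 0, 0, 0, 0]
0.2 [0, 0, 0, 0, 0, 0, 0, 0, 0, 0, 0, 0, 0, 0, 0, 0]
0.3 [0, 0, 0, 0, 0, 0, 0, 0, 0, 0, 0, 0, 0, 0, 0, 0]
0.4 [0, 0, 0, 0, 0, 0, 0, 0, 0, 0, 0, 0, 0, 0, 0, 0]
0.5 [0, 0, 0, 0, 0, 0, 0, 29, 33, 0, 0, 0, 0, 0, 0, 0]
0.6 [0, 0, 0, 0, 0, 0, 0, 37, 39, 39, 0, 0, 0, 11, 19, 0]
0.7 [0, 0, 0, 0, 0, 0, 0, 38, 39, 39, 31, 0, 23, 26, 9, 0]
0.8 [0, 0, 0, 0, 0, 0, 0, 0, 0, 0, 28, 15, 23, 26, 0, 0]
0.9 [0, 0, 0, 0, 0, 0, 0, 0, 0, 0, 13, 0, 0, 0, 0, 0]
1.0 [0, 0, 0, 0, 0, 0, 0, 0, 0, 0, 0, 0, 0, 0, 0, 0]
[[ 0.961 -0.     0.275]
 [-0.275 -0.001  0.961]
 [ 0.    -1.    -0.001]]
(0.436, -0.094) [0.09856083] [[ 0.50062306 -0.0195816   0.18419312]]
(0.55, -0.17) [0.10454093] [[ 0.59847445 -0.07737692  0.32226201]]
```

```bash
python3 - <<'E'
from h import *
d=np.load('scene0.npy');S=world('scene',d).reshape(-1,3);P=np.load('P.npy').reshape(-1,3)
Q=np.vstack([S,P]);Q=Q[np.isfinite(Q[:,0])]
Q=Q[(Q[:,0]<.9)&(Q[:,0]>.3)&(Q[:,1]<.25)&(Q[:,1]>-.3)]
def chk(c,a,nm):
    z=np.array([np.cos(a),np.sin(a)]);x=np.array([z[1],-z[0]]);r=Q[:,:2]-c
    A=r@z;B=r@x
    for lo,hi in [(.02,.06),(.06,.1),(.1,.14),(.14,.18),(.18,.22),(.22,.26),(.26,.3),(.3,.34),(.34,.4)]:
        m=(Q[:,2]>lo)&(Q[:,2]<hi)&(abs(B)<.06)&(A>.04)
        print(nm,lo,hi,m.sum(),(np.sort(A[m])[:3]).round(3) if m.sum() else '')
chk([.436,-.095],np.radians(54.2),'rest')
chk([.5485,-.184],np.radians(66.3),'chan')
E
```

```text
rest 0.02 0.06 448 [0.1 0.1 0.1]
rest 0.06 0.1 1018 [0.097 0.097 0.098]
rest 0.1 0.14 1168 [0.098 0.099 0.099]
rest 0.14 0.18 1244 [0.096 0.097 0.098]
rest 0.18 0.22 1394 [0.098 0.098 0.098]
rest 0.22 0.26 2103 [0.098 0.099 0.099]
rest 0.26 0.3 4015 [0.099 0.1   0.1  ]
rest 0.3 0.34 4075 [0.102 0.102 0.102]
rest 0.34 0.4 619 [0.132 0.134 0.138]
chan 0.02 0.06 916 [0.112 0.113 0.113]
chan 0.06 0.1 1231 [0.112 0.113 0.113]
chan 0.1 0.14 1365 [0.112 0.113 0.113]
chan 0.14 0.18 1515 [0.112 0.112 0.113]
chan 0.18 0.22 1677 [0.112 0.113 0.113]
chan 0.22 0.26 1886 [0.11  0.112 0.112]
chan 0.26 0.3 2153 [0.111 0.111 0.112]
chan 0.3 0.34 4010 [0.112 0.112 0.112]
chan 0.34 0.4 13047 [0.111 0.112 0.112]
```

```bash
cat >> h.py <<'E'
O=np.array([.502,-.290]);YAW=np.radians(66.3)  # station origin, station +y direction
def st2w(x,y,z): 
    c,s=np.cos(YAW),np.sin(YAW); return np.array([O[0]+x*s+y*c,O[1]-x*c+y*s,z])
def w2st(p):
    c,s=np.cos(YAW),np.sin(YAW);r=np.array(p)[:2]-O;return np.array([r[0]*s-r[1]*c,r[0]*c+r[1]*s,p[2]])
def Rj(yaw,tilt=0):
    c,s=np.cos(yaw),np.sin(yaw);z=np.array([c,s,0.]);y=np.array([0,0,-1.]);x=np.cross(y,z)
    return R.from_matrix(np.c_[x,y,z])
def plan(*tg):
    s=read_state();A=R.from_quat(s['ee_rot']);p=np.array(s['eef_pos'])
    m=A.as_matrix()
    print('t',round(s['time'],2),'p',p.round(4),'st',w2st(p).round(4),'jawyaw',np.degrees(np.arctan2(m[1,2],m[0,2])).round(2),'tilt',(A.inv()*Rj(np.arctan2(m[1,2],m[0,2]))).as_rotvec().round(4),'F',np.round(s['force'],1),'w',round(s['grip_width'],4),'q',np.round(s['joint_pos'],2))
    for q,yaw in tg:
        rv=(A.inv()*Rj(yaw)).as_rotvec();sh=A.inv().apply(np.array(q)-p)
        print('->',np.round(q,3),'rot',rv.round(3),'shift',sh.round(4),'d',np.linalg.norm(sh).round(3))
E
python3 - <<'E'
from h import *
Y=YAW
plan(([.19,.48,.45],Y),([.40,.25,.46],Y),([.45,0,.46],Y),([.44,-.2,.42],Y),(st2w(0,-.07,.15),Y))
P=np.load('P.npy').reshape(-1,3);S=world('scene',np.load('scene0.npy')).reshape(-1,3)
Q=np.vstack([S,P]);m=(Q[:,2]>.1)&(Q[:,2]<.2)&(Q[:,0]<.72)&(Q[:,0]>.4)&(Q[:,1]>-.2)&(Q[:,1]<.1)
q=Q[m][:,:2]
# lower envelope bins
for y in np.arange(-.2,.1,.03):
    k=abs(q[:,1]-y)<.008
    if k.sum()>3: print(y.round(3),np.sort(q[k,0])[:3].round(3))
E
```

```text
t 0.15 p [0.1856 0.6485 0.2407] st [-0.6669  0.7322  0.2407] jawyaw 74.03 tilt [0.0015 0.     0.0001] F [ 0.6 -0.3 -0.3] w 0.0868 q [-1.32  0.47 -0.05  1.53  0.02  1.14 -0.08]
-> [0.19 0.48 0.45] rot [0.001 0.135 0.   ] shift [ 0.0506 -0.209  -0.1611] d 0.269
-> [0.4  0.25 0.46] rot [0.001 0.135 0.   ] shift [ 0.3158 -0.2188 -0.3245] d 0.503
-> [0.45 0.   0.46] rot [0.001 0.135 0.   ] shift [ 0.4326 -0.2184 -0.5511] d 0.734
-> [ 0.44 -0.2   0.42] rot [0.001 0.135 0.   ] shift [ 0.478  -0.1781 -0.746 ] d 0.904
-> [ 0.474 -0.354  0.15 ] rot [0.001 0.135 0.   ] shift [ 0.553   0.0921 -0.8845] d 1.047
-0.14 [0.691 0.696 0.696]
-0.11 [0.642 0.643 0.644]
-0.08 [0.59  0.591 0.592]
-0.05 [0.538 0.538 0.539]
-0.02 [0.493 0.495 0.495]
0.01 [0.495 0.495 0.495]
0.04 [0.511 0.511 0.512]
0.07 [0.528 0.529 0.529]
0.1 [0.545 0.545 0.547]
```

jog_arm(motion="0 0.05 0 0.05 -0.21 -0.16 -1; 0 0.05 0 0.05 -0.21 -0.16 -1; 0 0.05 0 0.05 -0.21 -0.16 -1; 0 0.05 0 0.05 -0.21 -0.16 -1; 0 0.05 0 0.05 -0.21 -0.16 -1; 0 0.05 0 0.05 -0.21 -0.16 -1; 0 0.13 0 0.18 -0.22 -0.24 -1; 0 0.13 0 0.18 -0.22 -0.24 -1", newtons=30)

```text
time: 0.82
eef_pos: [0.2415, 0.4289, 0.4514]
ee_rot: [-0.692, 0.143, -0.143, 0.693]
force: [1.0, -0.7, -0.6]
grip_width: 0.0419
```

```bash
python3 - <<'E'
from h import *
Y=YAW
plan(([.40,.25,.46],Y),([.45,0,.46],Y),([.44,-.2,.42],Y),(st2w(0,-.07,.15),Y))
E
```

```text
t 0.82 p [0.2415 0.4289 0.4514] st [-0.5275  0.5536  0.4514] jawyaw 66.68 tilt [-0.0028 -0.      0.    ] F [ 1.  -0.7 -0.6] w 0.0419 q [-1.18  0.04  0.04  1.62 -0.    1.47  0.02]
-> [0.4  0.25 0.46] rot [-0.003  0.007  0.   ] shift [ 0.2164 -0.0089 -0.1015] d 0.239
-> [0.45 0.   0.46] rot [-0.003  0.007  0.   ] shift [ 0.3613 -0.0094 -0.3113] d 0.477
-> [ 0.44 -0.2   0.42] rot [-0.003  0.007  0.   ] shift [ 0.4313  0.03   -0.499 ] d 0.66
-> [ 0.474 -0.354  0.15 ] rot [-0.003  0.007  0.   ] shift [ 0.5234  0.2997 -0.6279] d 0.871
```

jog_arm(motion="0 0 0 0.22 -0.01 -0.1 -1; 0 0 0 0.22 -0.01 -0.1 -1; 0 0 0 0.22 -0.01 -0.1 -1; 0 0 0 0.22 -0.01 -0.1 -1; 0 0 0 0.22 -0.01 -0.1 -1; 0 0 0 0.36 -0.01 -0.31 -1; 0 0 0 0.36 -0.01 -0.31 -1; 0 0 0 0.36 -0.01 -0.31 -1")

```text
time: 1.48
eef_pos: [0.4118, 0.1513, 0.4597]
ee_rot: [-0.692, 0.143, -0.143, 0.693]
force: [0.5, 0.1, 0.1]
grip_width: 0.0005
```

```bash
python3 - <<'E'
from h import *
Y=YAW
plan(([.45,0,.46],Y),([.44,-.2,.42],Y),(st2w(0,-.07,.15),Y))
E
```

```text
t 1.48 p [0.4118 0.1513 0.4597] st [-0.26    0.3678  0.4597] jawyaw 66.67 tilt [-0.0025  0.     -0.0003] F [0.5 0.1 0.1] w 0.0005 q [-0.85 -0.08  0.37  1.72  0.03  1.5   0.69]
-> [0.45 0.   0.46] rot [-0.002  0.006 -0.   ] shift [ 0.095  -0.0006 -0.1238] d 0.156
-> [ 0.44 -0.2   0.42] rot [-0.002  0.006 -0.   ] shift [ 0.165   0.0389 -0.3115] d 0.355
-> [ 0.474 -0.354  0.15 ] rot [-0.002  0.006 -0.   ] shift [ 0.2572  0.3085 -0.4403] d 0.596
```

jog_arm(motion="0 0 0 0.095 0 -0.124 -1; 0 0 0 0.095 0 -0.124 -1; 0 0 0 0.095 0 -0.124 -1; 0 0 0 0.165 0.03 -0.311 -1; 0 0 0 0.165 0.03 -0.311 -1; 0 0 0 0.165 0.03 -0.311 -1; 0 0 0 0.165 0.03 -0.311 -1; 0 0 0 0.165 0.03 -0.311 -1")

```text
time: 2.15
eef_pos: [0.4395, -0.1763, 0.432]
ee_rot: [-0.691, 0.143, -0.143, 0.694]
force: [1.4, -0.2, -0.5]
grip_width: 0.0005
```

```bash
python3 - <<'E'
from h import *
Y=YAW
plan((st2w(0,-.07,.2),Y),(st2w(-.02,-.07,.25),Y))
E
```

```text
t 2.15 p [ 0.4395 -0.1763  0.432 ] st [-0.1029  0.0789  0.432 ] jawyaw 66.69 tilt [-0.0039 -0.      0.0002] F [ 1.4 -0.2 -0.5] w 0.0005 q [-0.54 -0.03  0.83  1.73  0.02  1.43  1.45]
-> [ 0.474 -0.354  0.2  ] rot [-0.004  0.007  0.   ] shift [ 0.1019  0.2315 -0.1505] d 0.294
-> [ 0.456 -0.346  0.25 ] rot [-0.004  0.007  0.   ] shift [ 0.0819  0.1815 -0.1502] d 0.249
```

jog_arm(motion="0 0.007 0 0.08 0.18 -0.15 -1; 0 0.007 0 0.08 0.18 -0.15 -1; 0 0.007 0 0.08 0.18 -0.15 -1; 0 0.007 0 0.08 0.18 -0.15 -1; 0 0.007 0 0.08 0.18 -0.15 -1; 0 0.007 0 0.08 0.18 -0.15 -1; 0 0.007 0 0.08 0.18 -0.15 -1; 0 0.007 0 0.08 0.18 -0.15 -1")

```text
time: 2.82
eef_pos: [0.4522, -0.3461, 0.2493]
ee_rot: [-0.691, 0.148, -0.145, 0.693]
force: [0.4, 0.2, 0.3]
grip_width: 0.0004
```

```bash
python3 - <<'E'
from h import *
Y=YAW
plan((st2w(0,-.07,.1),Y))
s=read_state();i,d=snapshot('wrist');save('w1',i);np.save('w1.npy',d);np.save('W1.npy',world('wrist',d,s))
i,d=snapshot('scene');save('s1',i);np.save('s1.npy',d)
E
```

```text
t 2.82 p [ 0.4522 -0.3461  0.2493] st [-0.023  -0.0714  0.2493] jawyaw 66.06 tilt [-0.0025  0.     -0.0049] F [0.4 0.2 0.3] w 0.0004 q [-0.11  0.39  0.91  1.81 -0.34  1.11  2.08]
-> [ 0.474 -0.354  0.1  ] rot [-0.002 -0.004 -0.005] shift [0.0237 0.1492 0.0012] d 0.151
```

View pics/w1.png

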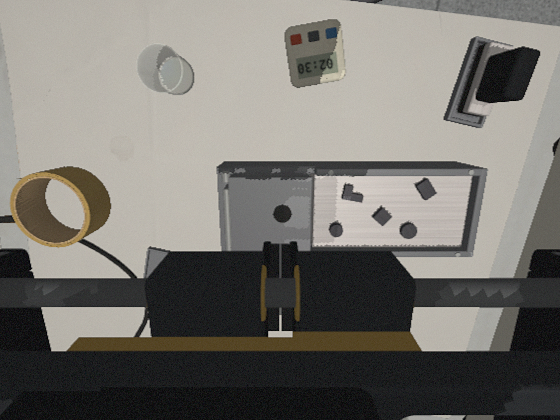

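View pics/s1.png

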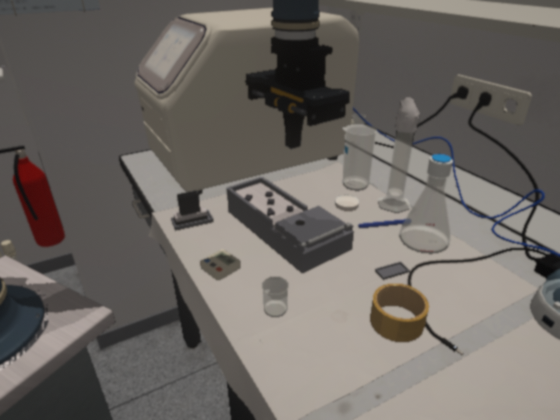

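Wrist view: the pad is at (282,213), the tray spans (219,163)–(486,255) and the scraper is at (505,75). The scene view shows the gripper body runs along the jaw direction. Refining the frames from this view.

```bash
python3 - <<'E'
from h import *
i=cv2.imread('pics/w1.png');g=i.mean(-1);W=np.load('W1.npy');v,u=np.mgrid[0:420,0:560]
Z=W[...,2]
def comp(m,seed=None):
    n,l,s,c=cv2.connectedComponentsWithStats(m.astype(np.uint8));k=l[seed] if seed else 1+np.argmax(s[1:,4]);return l==k
def rep(n,m):
    p=W[m]*1000;r=cv2.minAreaRect(p[:,:2].astype(np.float32));print(n,m.sum(),'rect',np.round(r[0],1),np.round(r[1],1),round(r[2],2),'mean',np.nanmedian(p,0).round(1))
pad=comp((g<45)&(abs(v-213)<14)&(abs(u-282)<14)&(v<228),(213,282));rep('pad',pad)
print('bench z',np.nanmedian(Z[60:150,200:270]),'lid z',np.nanmedian(Z[180:240,232:262]),'floor z',np.nanmedian(Z[180:190,325:335]))
tr=(u>210)&(u<495)&(v>155)&(v<262)
rep('floor',comp(cv2.morphologyEx((tr&(g>120)&(abs(Z-.055)<.006)).astype(np.uint8),cv2.MORPH_CLOSE,np.ones((15,15)))>0))
rep('rail',comp(tr&(abs(Z-.067)<.004)&(u>320)))
sc=(u>440)&(v<135)&(v>30)
rep('grip',comp(sc&(Z>.066)&(Z<.08)&(g<50)))
rep('rest',comp(sc&(Z>.004)&(Z<.03)))
rep('station',comp(tr&(Z>.05)))
E
```

```text
pad 221 rect [ 474.3 -353.5] [17.7 18.3] 20.89 mean [ 474.2 -353.4   62. ]
bench z -0.0018048048074643663 lid z 0.061087765306770236 floor z 0.054812689763935815
floor 13502 rect [ 514.3 -272.3] [230.4  76.7] 67.3 mean [ 512.9 -263.5   55.3]
rail 2583 rect [ 525.1 -237.6] [173.3  99.3] 65.92 mean [ 516.7 -197.8   66.7]
grip 1387 rect [437.7 -93.4] [23.1 44.3] 53.58 mean [436.4 -95.4  74.3]
rest 2639 rect [437.9 -95.4] [44.7 90.4] 53.72 mean [ 434.9 -105.4   12.3]
station 23377 rect [ 498.2 -284.7] [283.  106.8] 64.51 mean [ 497.2 -285.5   60.4]
```

```bash
sed -i 's/^O=.*/O=np.array([.5024,-.2896]);YAW=np.radians(66.1)/' h.py; python3 - <<'E'
from h import *
plan((st2w(0,-.07,.09),YAW))
E
```

```text
t 2.92 p [ 0.4543 -0.3448  0.2519] st [-0.0216 -0.07    0.2519] jawyaw 66.31 tilt [-0.0042 -0.      0.0007] F [1.  0.4 1. ] w 0.0001 q [-0.11  0.39  0.91  1.81 -0.34  1.11  2.08]
-> [ 0.474 -0.354  0.09 ] rot [-0.004  0.004  0.001] shift [ 0.0214  0.1619 -0.0008] d 0.163
```

jog_arm(motion="0 0.004 0 0.0215 0.16 -0.0008 -1; 0 0.004 0 0.0215 0.16 -0.0008 -1; 0 0.004 0 0.0215 0.16 -0.0008 -1; 0 0.004 0 0.0215 0.16 -0.0008 -1; 0 0.004 0 0.0215 0.16 -0.0008 -1; 0 0.004 0 0.0215 0.16 -0.0008 -1; 0 0.004 0 0.0215 0.16 -0.0008 -1")

```text
time: 3.5
eef_pos: [0.4757, -0.3541, 0.0949]
ee_rot: [-0.691, 0.144, -0.148, 0.693]
force: [0.3, 0.0, 0.6]
grip_width: 0.0006
```

```bash
python3 - <<'E'
from h import *
plan((st2w(0,-.07,.08),YAW),(st2w(0,-.07,.073),YAW))
E
```

```text
t 3.5 p [ 0.4757 -0.3541  0.0949] st [ 0.0017 -0.0698  0.0949] jawyaw 66.16 tilt [-0.0039 -0.      0.0053] F [0.3 0.  0.6] w 0.0006 q [ 0.03  0.61  0.76  1.9  -0.56  0.85  2.23]
-> [ 0.474 -0.354  0.08 ] rot [-0.004  0.001  0.005] shift [-0.0018  0.0149 -0.0002] d 0.015
-> [ 0.474 -0.354  0.073] rot [-0.004  0.001  0.005] shift [-0.0018  0.0219 -0.0003] d 0.022
```

jog_arm(motion="0 0 0 -0.0018 0.014 0 -1; 0 0 0 -0.0018 0.017 0 -1; 0 0 0 -0.0018 0.0195 0 -1; 0 0 0 -0.0018 0.021 0 -1; 0 0 0 -0.0018 0.0215 0 -1; 0 0 0 -0.0018 0.0215 0 -1")

```text
time: 4.0
eef_pos: [0.4753, -0.3538, 0.0742]
ee_rot: [-0.691, 0.143, -0.149, 0.693]
force: [1.9, 0.1, 6.0]
grip_width: 0.0007
```

```bash
python3 - <<'E'
from h import *
plan((st2w(0,-.07,.073),YAW))
E
```

```text
t 4.0 p [ 0.4753 -0.3538  0.0742] st [ 0.0013 -0.0697  0.0742] jawyaw 66.17 tilt [-0.004  -0.      0.0078] F [1.9 0.1 6. ] w 0.0007 q [ 0.05  0.63  0.73  1.92 -0.58  0.81  2.25]
-> [ 0.474 -0.354  0.073] rot [-0.004  0.001  0.008] shift [-0.0013  0.0012 -0.0003] d 0.002
```

jog_arm(motion="0 0 0 -0.001 0.001 0 -1; 0 0 0 -0.001 0.0015 0 -1; 0 0 0 -0.001 0.0015 0 -1")

```text
time: 4.25
eef_pos: [0.4753, -0.3539, 0.074]
ee_rot: [-0.691, 0.142, -0.15, 0.693]
force: [0.9, 0.7, 9.5]
grip_width: 0.0001
```

jog_arm(motion="0 0 0 0 -0.01 0 -1; 0 0 0 0 -0.2 0 -1; 0 0 0 0 -0.2 0 -1; 0 0 0 0 -0.2 0 -1; 0 0 0 0 -0.2 0 -1; 0 0 0 0 -0.2 0 -1; 0 0 0 0 -0.2 0 -1")

```text
time: 4.83
eef_pos: [0.4739, -0.3564, 0.2798]
ee_rot: [0.692, -0.14, 0.153, -0.692]
force: [-0.7, -0.3, 0.3]
grip_width: 0.0006
```

```bash
python3 - <<'E'
from h import *
a=np.radians(53.7);z=np.array([np.cos(a),np.sin(a)])
c=np.array([.437,-.095])-.005*z
plan((np.r_[c,.2],a),(np.r_[c-.03*z,.2],a))
i,d=snapshot('top');save('t2',i)
E
```

```text
t 4.83 p [ 0.4739 -0.3564  0.2798] st [ 0.001  -0.0726  0.2798] jawyaw 66.12 tilt [-0.0032 -0.      0.0187] F [-0.7 -0.3  0.3] w 0.0006 q [-0.11  0.39  0.92  1.74 -0.35  1.16  2.07]
-> [ 0.434 -0.099  0.2  ] rot [-0.005  0.217  0.018] shift [-0.1421  0.0778  0.219 ] d 0.272
-> [ 0.416 -0.123  0.2  ] rot [-0.005  0.217  0.018] shift [-0.1485  0.0776  0.1897] d 0.253
```

View pics/t2.png

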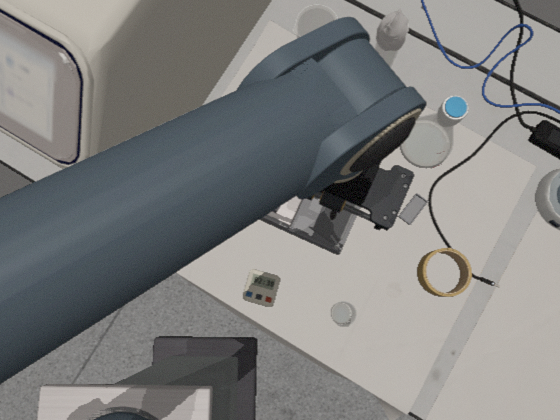

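```bash
python3 - <<'E'
from h import *
i,d=snapshot('scene');save('s2',i)
i,d=snapshot('top');P=world('top',d)
for u,v in [(20,240),(60,200),(60,180),(100,160),(150,130),(200,100),(150,170),(250,100),(300,60),(340,80),(390,110),(350,140)]:
    print((u,v),P[v,u].round(3))
E
```

```text
(20, 240) [ 0.349 -0.196  0.699]
(60, 200) [ 0.369 -0.207  0.689]
(60, 180) [ 0.381 -0.202  0.68 ]
(100, 160) [ 0.395 -0.216  0.67 ]
(150, 130) [ 0.419 -0.234  0.649]
(200, 100) [ 0.692 -0.129  0.057]
(150, 170) [ 0.389 -0.243  0.671]
(250, 100) [ 0.442 -0.29   0.639]
(300, 60) [ 0.477 -0.32   0.622]
(340, 80) [ 0.47  -0.348  0.609]
(390, 110) [ 0.447 -0.38   0.612]
(350, 140) [ 0.422 -0.352  0.624]
```

View pics/s2.png

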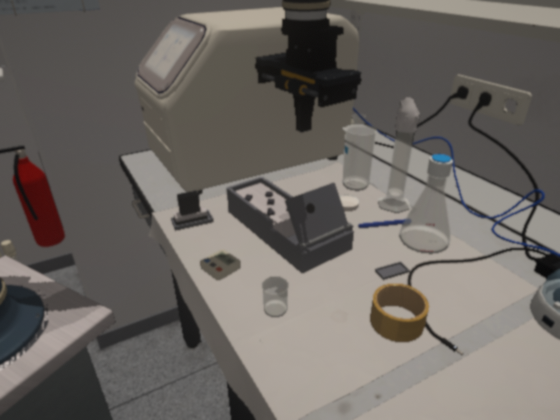

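Lid is open: the raised flap is at (322,212) in the scene view. Next, move over the scraper.

jog_arm(motion="0 0.12 0.01 -0.14 0 0.17 1; 0 0.217 0.018 -0.145 0.03 0.2 1; 0 0.217 0.018 -0.145 0.07 0.205 1; 0 0.217 0.018 -0.145 0.075 0.21 1; 0 0.217 0.018 -0.143 0.0776 0.215 1; 0 0.217 0.018 -0.142 0.0776 0.219 1; 0 0.217 0.018 -0.142 0.0776 0.219 1; 0 0.217 0.018 -0.142 0.0776 0.219 1")

```text
time: 5.65
eef_pos: [0.428, -0.0891, 0.1919]
ee_rot: [-0.67, 0.224, -0.21, 0.676]
force: [0.0, -0.5, -0.3]
grip_width: 0.0458
```

```bash
python3 - <<'E'
from h import *
a=np.radians(53.7);z=np.array([np.cos(a),np.sin(a)])
c=np.array([.437,-.095])-.005*z
plan((np.r_[c,.15],a),(np.r_[c,.06],a))
s=read_state();i,d=snapshot('wrist');save('w3',i);W=world('wrist',d,s);np.save('W3.npy',W)
i,d=snapshot('scene');save('s3',i)
E
```

```text
t 5.65 p [ 0.428  -0.0891  0.1919] st [-0.1492  0.1532  0.1919] jawyaw 54.24 tilt [-0.0011  0.     -0.0207] F [ 0.  -0.5 -0.3] w 0.0458 q [-0.74  0.2   0.99  2.15 -0.23  0.91  1.33]
-> [ 0.434 -0.099  0.15 ] rot [-0.001  0.009 -0.021] shift [ 0.0116  0.0416 -0.0046] d 0.043
-> [ 0.434 -0.099  0.06 ] rot [-0.001  0.009 -0.021] shift [ 0.0134  0.1316 -0.0047] d 0.132
```

View pics/w3.png

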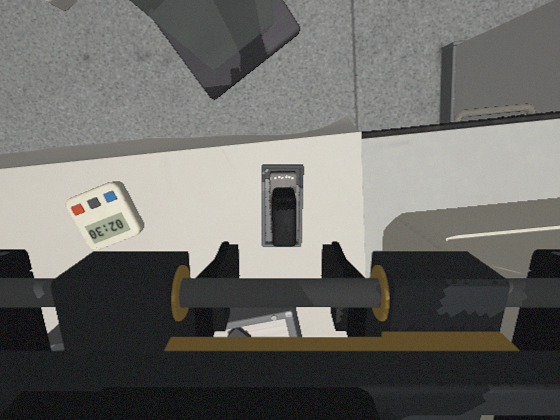

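View pics/s3.png

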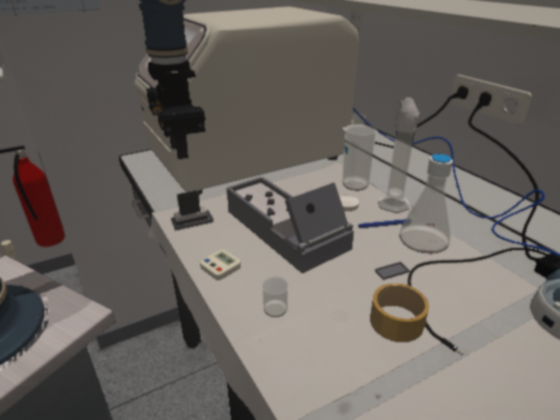

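Wrist view: the scraper's grip is at (284,215), between the finger lines at x≈225 and 335. The rest is at (282,205). Measuring it in this view.

```bash
python3 - <<'E'
from h import *
W=np.load('W3.npy');g=cv2.imread('pics/w3.png').mean(-1);v,u=np.mgrid[0:420,0:560]
roi=(u>250)&(u<315)&(v>155)&(v<246)
Z=W[...,2]
for n,m in [('grip',roi&(Z>.066)&(Z<.085)&(g<60)),('rest',roi&(Z>.004)&(Z<.02)),('all',roi&(Z>.004))]:
    p=W[m]*1000;r=cv2.minAreaRect(p[:,:2].astype(np.float32));print(n,m.sum(),np.round(r[0],1),np.round(r[1],1),round(r[2],1),np.nanmedian(p,0).round(1))
# nearest machine pts
a=np.radians(53.7);z=np.array([np.cos(a),np.sin(a)]);x=np.array([z[1],-z[0]])
r=W[...,:2]-np.array([.437,-.095]);A=r@z;B=r@x;m=(u>380)&(v>205)&(v<250)&(Z>.05)
k=np.argsort(A[m])[:5];print(A[m][k].round(4),B[m][k].round(3),Z[m][k].round(3))
E
```

```text
grip 1214 [436.1 -91.8] [21.  44.6] 54.7 [434.8 -90.7  74.5]
rest 1473 [437.6 -94.1] [43.8 88.9] 53.5 [428.8 -90.3  10.7]
all 3327 [437.6 -94.1] [43.8 88.9] 53.5 [427.5 -87.4  27.6]
[0.0769 0.0774 0.0776 0.0777 0.0778] [-0.047 -0.047 -0.047 -0.046 -0.046] [0.246 0.247 0.246 0.245 0.245]
```

```bash
python3 - <<'E'
from h import *
W=np.load('W3.npy');g=cv2.imread('pics/w3.png').mean(-1);v,u=np.mgrid[0:420,0:560];Z=W[...,2]
a=np.radians(53.8);z=np.array([np.cos(a),np.sin(a)]);x=np.array([z[1],-z[0]])
r=W[...,:2]-np.array([.4335,-.0968]);A=r@z;B=r@x;m=(u>380)&(v>195)&(v<235)&(Z>.03)
k=np.argsort(A[m])[:400:40];print(A[m][k].round(4),B[m][k].round(3),Z[m][k].round(3))
for uu,vv in [(390,225),(400,215),(420,211),(400,235),(450,225),(500,240)]: print((uu,vv),A[vv,uu].round(3),B[vv,uu].round(3),Z[vv,uu].round(3))
plan(([.4335,-.0968,.06],a))
E
```

```text
[0.1039 0.1054 0.1062 0.1066 0.1071 0.1075 0.1079 0.1083 0.1088 0.1095] [ 0.013  0.01   0.006  0.005  0.004  0.003  0.    -0.     0.004 -0.002] [0.064 0.072 0.087 0.074 0.079 0.061 0.081 0.091 0.05  0.083]
(390, 225) 0.107 0.009 0.05
(400, 215) 0.114 -0.002 0.054
(420, 211) 0.127 -0.009 0.065
(400, 235) 0.105 0.008 0.081
(450, 225) 0.13 -0.01 0.111
(500, 240) 0.143 -0.011 0.146
t 5.75 p [ 0.4302 -0.0943  0.1942] st [-0.1451  0.1493  0.1942] jawyaw 53.89 tilt [-0.002   0.     -0.0141] F [ 0.8 -1.4  0.2] w 0.0534 q [-0.74  0.2   1.    2.15 -0.23  0.91  1.33]
-> [ 0.434 -0.097  0.06 ] rot [-0.002  0.002 -0.014] shift [ 0.006   0.1342 -0.0003] d 0.134
```

jog_arm(motion="0 0 -0.014 0.006 0.04 0 0.8; 0 0 -0.014 0.006 0.075 0 0.8; 0 0 -0.014 0.006 0.1 0 0.8; 0 0 -0.014 0.006 0.12 0 0.8; 0 0 -0.014 0.006 0.134 0 0.8; 0 0 -0.014 0.006 0.134 0 0.8; 0 0 -0.014 0.006 0.134 0 0.8")

```text
time: 6.33
eef_pos: [0.4332, -0.0983, 0.0599]
ee_rot: [-0.672, 0.22, -0.22, 0.672]
force: [0.7, -0.7, 0.0]
grip_width: 0.0779
```

```bash
python3 - <<'E'
from h import *
plan(([.4335,-.0968,.06],np.radians(53.8)))
E
```

```text
t 6.33 p [ 0.4332 -0.0983  0.0599] st [-0.1408  0.1468  0.0599] jawyaw 53.72 tilt [ 0.0001 -0.     -0.0008] F [ 0.7 -0.7  0. ] w 0.0779 q [-0.48  0.47  0.76  2.26 -0.57  0.61  1.65]
-> [ 0.434 -0.097  0.06 ] rot [ 0.    -0.001 -0.001] shift [-0.0007 -0.0001  0.0014] d 0.002
```

jog_arm(motion="0 0 0 0 0 0.001 -1; 0 0 0 0 0 0.001 -1; 0 0 0 0 0 0.001 -1; 0 0 0 0 0 0.001 -1; 0 0 0 0 0 0.001 -1; 0 0 0 0 0 0.001 -1; 0 0 0 0 0 0.001 -1; 0 0 0 0 0 0.001 -1", newtons=30)

```text
time: 7.0
eef_pos: [0.434, -0.0973, 0.06]
ee_rot: [-0.672, 0.22, -0.22, 0.672]
force: [0.5, 0.6, 1.5]
grip_width: 0.0332
```

jog_arm(motion="0 0 0 0 0 0 -1; 0 0 0 0 0 0 -1; 0 0 0 0 0 0 -1; 0 0 0 0 0 0 -1")

```text
time: 7.33
eef_pos: [0.4342, -0.0971, 0.0601]
ee_rot: [-0.672, 0.22, -0.22, 0.672]
force: [1.3, 1.0, 1.0]
grip_width: 0.0216
```

```bash
python3 - <<'E'
from h import *
plan((st2w(0,.115,.15),YAW))
E
```

```text
t 7.33 p [ 0.4342 -0.0971  0.0601] st [-0.1403  0.1483  0.0601] jawyaw 53.74 tilt [-0.0008  0.     -0.0005] F [1.3 1.  1. ] w 0.0216 q [-0.48  0.47  0.76  2.26 -0.57  0.61  1.64]
-> [ 0.549 -0.184  0.15 ] rot [-0.001 -0.216 -0.   ] shift [ 0.1442 -0.09   -0.0025] d 0.17
```

jog_arm(motion="0 0 0 0 -0.03 -0.002 -1; 0 0 0 0 -0.065 -0.003 -1; 0 0 0 0 -0.09 -0.004 -1; 0 0 0 0.02 -0.095 -0.005 -1; 0 -0.06 0 0.05 -0.095 -0.006 -1; 0 -0.13 0 0.085 -0.095 -0.006 -1; 0 -0.2 0 0.115 -0.095 -0.006 -1; 0 -0.216 0 0.14 -0.095 -0.006 -1")

```text
time: 8.0
eef_pos: [0.5446, -0.1862, 0.1544]
ee_rot: [-0.692, 0.146, -0.145, 0.692]
force: [-0.3, 0.9, -1.5]
grip_width: 0.0221
```

```bash
python3 - <<'E'
from h import *
plan((st2w(0,.112,.15),YAW),(st2w(0,.112,.111),YAW))
s=read_state();i,d=snapshot('wrist');save('w4',i);W=world('wrist',d,s);np.save('W4.npy',W)
i,d=snapshot('scene');save('s4',i)
E
```

```text
t 8.0 p [ 0.5446 -0.1862  0.1544] st [-0.0033  0.1116  0.1544] jawyaw 66.26 tilt [-0.0002  0.     -0.0006] F [-0.3  0.9 -1.5] w 0.0221 q [-0.33  0.5   0.8   1.9  -0.44  0.93  1.83]
-> [ 0.548 -0.187  0.15 ] rot [-0.     0.003 -0.001] shift [0.0034 0.0044 0.0004] d 0.006
-> [ 0.548 -0.187  0.111] rot [-0.     0.003 -0.001] shift [0.0034 0.0434 0.0004] d 0.044
```

View pics/w4.png

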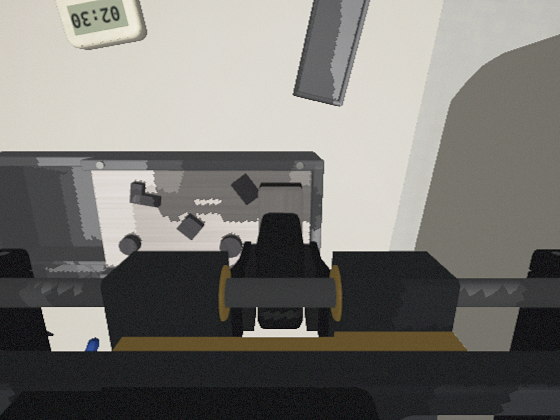

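View pics/s4.png

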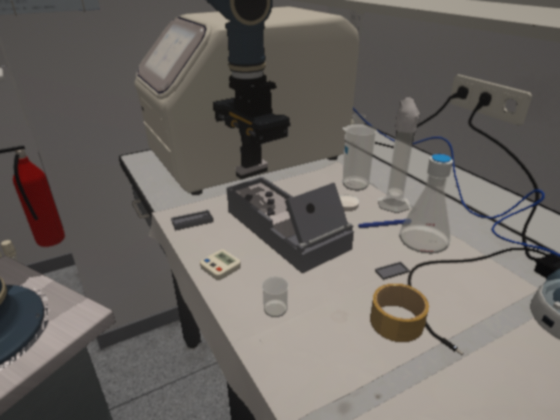

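```bash
python3 - <<'E'
from h import *
W=np.load('W4.npy');g=cv2.imread('pics/w4.png').mean(-1);v,u=np.mgrid[0:420,0:560];Z=W[...,2]
c,s=np.cos(YAW),np.sin(YAW);r=W[...,:2]-O;SX=(r[...,0]*s-r[...,1]*c)*1000;SY=(r[...,0]*c+r[...,1]*s)*1000
for vv in range(176,200,3): print(vv,[(round(float(SX[vv,k]),1),round(float(SY[vv,k]),1),round(float(Z[vv,k])*1000,1)) for k in (262,280,298)])
print('rail col 200'); 
for vv in range(150,176,2): print(vv,SX[vv,200].round(1),SY[vv,200].round(1),(Z[vv,200]*1000).round(1))
print('row 200 end rail',[(k,SX[200,k].round(1),SY[200,k].round(1),(Z[200,k]*1000).round(1)) for k in range(300,328,3)])
print('floor end row 200',[(k,SX[200,k].round(1),SY[200,k].round(1),(Z[200,k]*1000).round(1)) for k in range(80,120,4)])
roi=(u>285)&(u<375)&(v<110)&(Z>.003)&(Z<.03)
p=W[roi]*1000;q=cv2.minAreaRect(p[:,:2].astype(np.float32));print('rest',q)
E
```

```text
176 [(-35.9, 97.2, 55.7), (-35.9, 111.1, 55.4), (-35.6, 125.1, 53.7)]
179 [(-33.3, 97.1, 54.5), (-33.2, 111.1, 53.9), (-33.3, 125.1, 54.1)]
182 [(-31.0, 97.1, 54.5), (-30.9, 111.1, 54.1), (-31.2, 125.1, 55.3)]
185 [(-39.7, 100.2, 109.2), (-39.7, 111.1, 109.1), (-39.9, 121.9, 109.9)]
188 [(-39.7, 100.6, 117.8), (-39.8, 111.1, 118.0), (-40.0, 121.4, 119.0)]
191 [(-38.9, 100.9, 122.2), (-39.0, 111.1, 122.7), (-38.8, 121.3, 121.7)]
194 [(-37.3, 100.9, 122.8), (-37.4, 111.1, 123.1), (-37.1, 121.3, 121.8)]
197 [(-35.2, 100.8, 121.3), (-35.6, 111.1, 122.7), (-35.5, 121.3, 122.3)]
rail col 200
150 -50.2 36.5 -2.0
152 -50.0 40.4 14.1
154 -49.9 44.3 30.4
156 -50.0 48.2 46.4
158 -50.0 51.3 59.3
160 -49.4 53.0 66.6
162 -48.1 53.2 67.9
164 -46.4 52.7 65.9
166 -45.1 52.8 66.9
168 -43.7 52.9 67.5
170 -40.2 49.4 54.1
172 -38.7 49.3 54.3
174 -37.3 49.5 55.3
row 200 end rail [(300, np.float64(-33.7), np.float64(122.5), np.float64(122.3)), (303, np.float64(-16.7), np.float64(129.3), np.float64(55.0)), (306, np.float64(-16.3), np.float64(131.8), np.float64(53.6)), (309, np.float64(-16.6), np.float64(134
[... 442 characters left out ...]
np.float64(-78.2), np.float64(6.6)), (84, np.float64(-4.2), np.float64(-74.0), np.float64(7.1)), (88, np.float64(-4.6), np.float64(-69.2), np.float64(8.8)), (92, np.float64(-4.5), np.float64(-65.9), np.float64(8.1)), (96, np.float64(-16.6), np.float64(-33.5), np.float64(56.0)), (100, np.float64(-16.4), np.float64(-31.0), np.float64(54.8)), (104, np.float64(-16.4), np.float64(-27.8), np.float64(54.9)), (108, np.float64(-16.4), np.float64(-24.6), np.float64(55.0)), (112, np.float64(-16.3), np.float64(-21.7), np.float64(54.6)), (116, np.float64(-16.5), np.float64(-18.2), np.float64(55.2))]
rest ((441.0831604003906, -96.62796020507812), (44.084293365478516, 83.40859985351562), 53.53498458862305)
```

jog_arm(motion="0 0 0 0.0035 0 0.003 -1; 0 0 0 0.0035 0.02 0.003 -1; 0 0 0 0.0035 0.035 0.003 -1; 0 0 0 0.0035 0.043 0.003 -1; 0 0 0 0.0035 0.043 0.003 -1; 0 0 0 0.0035 0.043 0.003 -1")

```text
time: 8.6
eef_pos: [0.5497, -0.1863, 0.1116]
ee_rot: [0.693, -0.146, 0.147, -0.691]
force: [-0.1, 0.4, -1.2]
grip_width: 0.0218
```

```bash
python3 - <<'E'
from h import *
plan((st2w(0,.07,.1105),YAW),(st2w(0,-.042,.1105),YAW))
E
```

```text
t 8.6 p [ 0.5497 -0.1863  0.1116] st [0.0014 0.1136 0.1116] jawyaw 66.04 tilt [0.0024 0.     0.0017] F [-0.1  0.4 -1.2] w 0.0218 q [-0.3   0.56  0.76  1.92 -0.5   0.86  1.87]
-> [ 0.531 -0.226  0.11 ] rot [ 0.002 -0.001  0.002] shift [-0.0014  0.0012 -0.0436] d 0.044
-> [ 0.485 -0.328  0.11 ] rot [ 0.002 -0.001  0.002] shift [-0.0013  0.0015 -0.1556] d 0.156
```

jog_arm(motion="0 0 0 -0.001 0.001 -0.006 -1; 0 0 0 -0.001 0.001 -0.012 -1; 0 0 0 -0.001 0.001 -0.018 -1; 0 0 0 -0.001 0.001 -0.024 -1; 0 0 0 -0.001 0.001 -0.03 -1; 0 0 0 -0.001 0.001 -0.036 -1; 0 0 0 -0.001 0.001 -0.042 -1; 0 0 0 -0.001 0.001 -0.048 -1")

```text
time: 9.27
eef_pos: [0.5291, -0.2304, 0.1108]
ee_rot: [0.693, -0.146, 0.147, -0.691]
force: [0.3, 1.0, -1.4]
grip_width: 0.0221
```

```bash
python3 - <<'E'
from h import *
plan((st2w(0,-.042,.1105),YAW))
E
```

```text
t 9.27 p [ 0.5291 -0.2304  0.1108] st [0.0004 0.0649 0.1108] jawyaw 66.02 tilt [0.0023 0.     0.0018] F [ 0.3  1.  -1.4] w 0.0221 q [-0.21  0.56  0.75  1.93 -0.5   0.85  1.96]
-> [ 0.485 -0.328  0.11 ] rot [ 0.002 -0.001  0.002] shift [-0.0003  0.0005 -0.1069] d 0.107
```

jog_arm(motion="0 0 0 0 0 -0.007 -1; 0 0 0 0 0 -0.014 -1; 0 0 0 0 0 -0.021 -1; 0 0 0 0 0 -0.028 -1; 0 0 0 0 0 -0.035 -1; 0 0 0 0 0 -0.042 -1; 0 0 0 0 0 -0.049 -1; 0 0 0 0 0 -0.056 -1")

```text
time: 9.93
eef_pos: [0.506, -0.2822, 0.1109]
ee_rot: [0.693, -0.146, 0.147, -0.691]
force: [-0.3, 0.9, -1.6]
grip_width: 0.0221
```

```bash
python3 - <<'E'
from h import *
plan((st2w(0,-.045,.1105),YAW))
i,d=snapshot('wrist');save('w5',i)
i,d=snapshot('scene');save('s5',i)
E
```

```text
t 9.93 p [ 0.506  -0.2822  0.1109] st [0.0003 0.0082 0.1109] jawyaw 66.02 tilt [0.0023 0.     0.0018] F [-0.3  0.9 -1.6] w 0.0221 q [-0.11  0.56  0.75  1.92 -0.5   0.85  2.05]
-> [ 0.484 -0.331  0.11 ] rot [ 0.002 -0.001  0.002] shift [-0.0003  0.0005 -0.0532] d 0.053
```

View pics/w5.png

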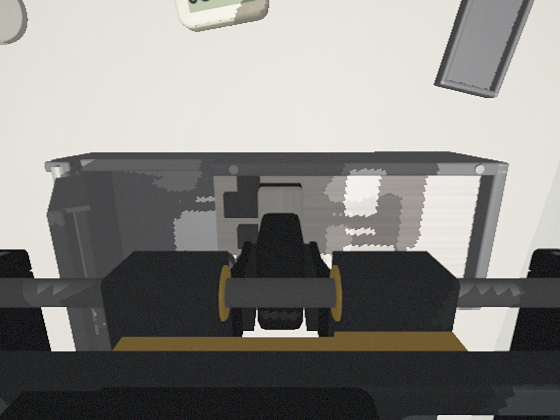

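jog_arm(motion="0 0 0 0 0 -0.007 -1; 0 0 0 0 0 -0.014 -1; 0 0 0 0 0 -0.021 -1; 0 0 0 0 0 -0.028 -1; 0 0 0 0 0 -0.035 -1; 0 0 0 0 0 -0.042 -1; 0 0 0 0 0 -0.048 -1; 0 0 0 0 0 -0.048 -1")

```text
time: 10.7
eef_pos: [0.4848, -0.329, 0.1115]
ee_rot: [0.693, -0.148, 0.149, -0.69]
force: [-0.0, -0.7, -2.1]
grip_width: 0.0216
```

```bash
python3 - <<'E'
from h import *
plan((st2w(0,.05,.1105),YAW))
i,d=snapshot('wrist');save('w6',i)
i,d=snapshot('scene');save('s6',i)
E
```

```text
t 10.7 p [ 0.4848 -0.329   0.1115] st [-1.000e-04 -4.320e-02  1.115e-01] jawyaw 65.75 tilt [0.0045 0.     0.0025] F [-0.  -0.7 -2.1] w 0.0216 q [-0.02  0.57  0.75  1.91 -0.5   0.86  2.13]
-> [ 0.523 -0.244  0.11 ] rot [ 0.004 -0.006  0.002] shift [-0.0004  0.0006  0.0932] d 0.093
```

View pics/w6.png

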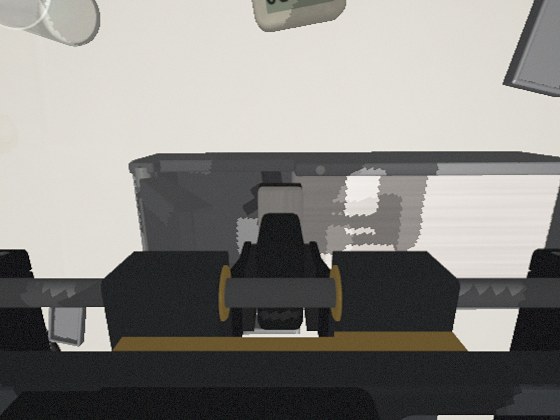

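View pics/s6.png

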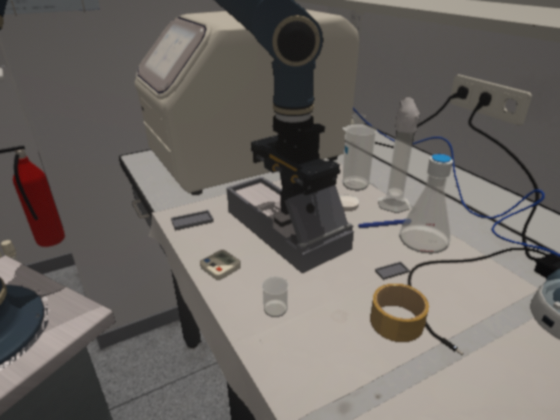

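A dark patch at (268,178) lies beside the scraper foot in the wrist view. I'll back off along the channel and look.

jog_arm(motion="0 0 0 0 0 0.015 -1; 0 0 0 0 0 0.04 -1; 0 0 0 0 0 0.07 -1; 0 0 0 0 0 0.085 -1; 0 0 0 0 0 0.085 -1")

```text
time: 11.22
eef_pos: [0.5231, -0.2442, 0.1102]
ee_rot: [-0.692, 0.145, -0.145, 0.692]
force: [1.0, 0.8, -1.4]
grip_width: 0.0219
```

```bash
python3 - <<'E'
from h import *
plan((st2w(0,.05,.1105),YAW))
s=read_state();i,d=snapshot('wrist');save('w7',i);np.save('W7.npy',world('wrist',d,s))
i,d=snapshot('top');save('t7',cv2.resize(i[130:265,190:380],(760,540),interpolation=3))
E
```

```text
t 11.22 p [ 0.5231 -0.2442  0.1102] st [0.0005 0.0499 0.1102] jawyaw 66.31 tilt [-0.0002 -0.      0.0007] F [ 1.   0.8 -1.4] w 0.0219 q [-0.18  0.56  0.75  1.93 -0.5   0.85  1.99]
-> [ 0.523 -0.244  0.11 ] rot [-0.     0.004  0.001] shift [-0.0005 -0.0003  0.0001] d 0.001
```

View pics/w7.png

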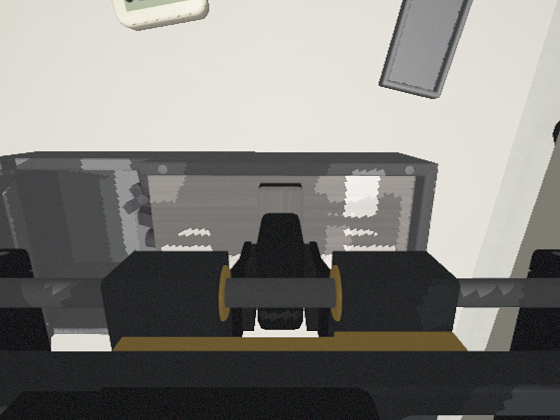

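View pics/t7.png

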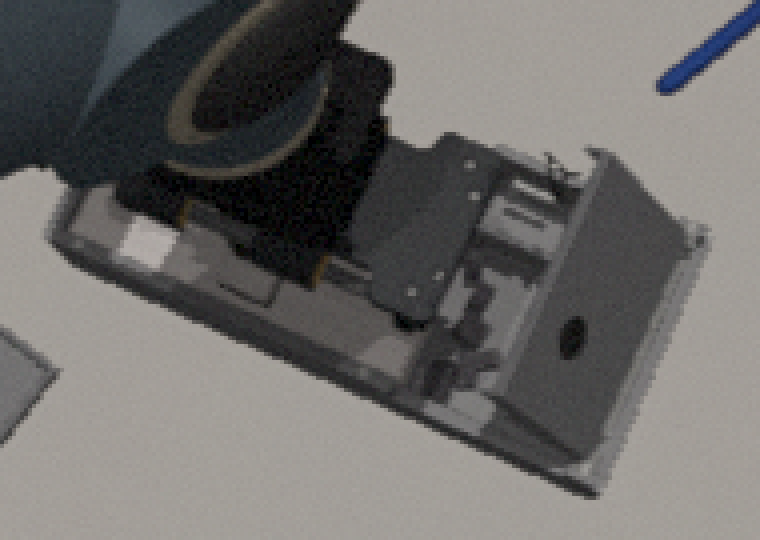

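```bash
python3 - <<'E'
from h import *
W=np.load('W7.npy');g=cv2.imread('pics/w7.png').mean(-1);Z=W[...,2]
a=np.radians(53.74)
plan(([.4362,-.0965,.17],a),([.4362,-.0965,.0605],a))
for v,u in [(200,135),(190,130),(205,147),(240,150),(190,160),(185,137)]: print((u,v),w2st(W[v,u]).round(3))
E
```

```text
t 11.32 p [ 0.5209 -0.2489  0.1109] st [0.0004 0.0447 0.1109] jawyaw 66.0 tilt [0.0033 0.     0.0019] F [-0.3 -0.4 -1. ] w 0.0223 q [-0.18  0.56  0.75  1.93 -0.5   0.85  1.99]
-> [ 0.436 -0.096  0.17 ] rot [0.003 0.214 0.002] shift [-0.1392 -0.0597  0.1046] d 0.184
-> [ 0.436 -0.096  0.06 ] rot [0.003 0.214 0.002] shift [-0.1394  0.0498  0.1049] d 0.181
(135, 200) [-0.013 -0.063  0.014]
(130, 190) [-0.022 -0.066  0.016]
(147, 205) [-0.007 -0.058  0.007]
(150, 240) [ 0.017 -0.052  0.023]
(160, 190) [-0.03  -0.027  0.055]
(137, 185) [-0.025 -0.06   0.015]
```

jog_arm(motion="0 0 0 0 -0.04 0 -1; 0 0 0 -0.005 -0.065 0.004 -1; 0 0.05 0 -0.035 -0.065 0.02 -1; 0 0.1 0 -0.065 -0.065 0.04 -1; 0 0.15 0 -0.095 -0.065 0.06 -1; 0 0.2 0 -0.125 -0.065 0.085 -1; 0 0.214 0 -0.139 -0.063 0.1 -1; 0 0.214 0.002 -0.139 -0.06 0.1045 -1")

```text
time: 11.98
eef_pos: [0.4336, -0.0938, 0.1697]
ee_rot: [-0.672, 0.221, -0.218, 0.672]
force: [0.2, -0.1, -1.3]
grip_width: 0.0218
```

```bash
python3 - <<'E'
from h import *
a=np.radians(53.74)
plan(([.4362,-.0965,.17],a),([.4362,-.0965,.0605],a))
s=read_state();i,d=snapshot('wrist');save('w8',i);np.save('W8.npy',world('wrist',d,s))
i,d=snapshot('top');save('t8',cv2.resize(i[130:265,190:380],(760,540),interpolation=3))
i,d=snapshot('scene');save('s8',i)
E
```

```text
t 11.98 p [ 0.4336 -0.0938  0.1697] st [-0.1422  0.1511  0.1697] jawyaw 53.85 tilt [ 0.001 -0.    -0.004] F [ 0.2 -0.1 -1.3] w 0.0218 q [-0.71  0.26  0.98  2.17 -0.29  0.85  1.39]
-> [ 0.436 -0.096  0.17 ] rot [ 0.001  0.002 -0.004] shift [ 0.0037 -0.0003 -0.0006] d 0.004
-> [ 0.436 -0.096  0.06 ] rot [ 0.001  0.002 -0.004] shift [ 0.0041  0.1092 -0.0005] d 0.109
```

View pics/t8.png

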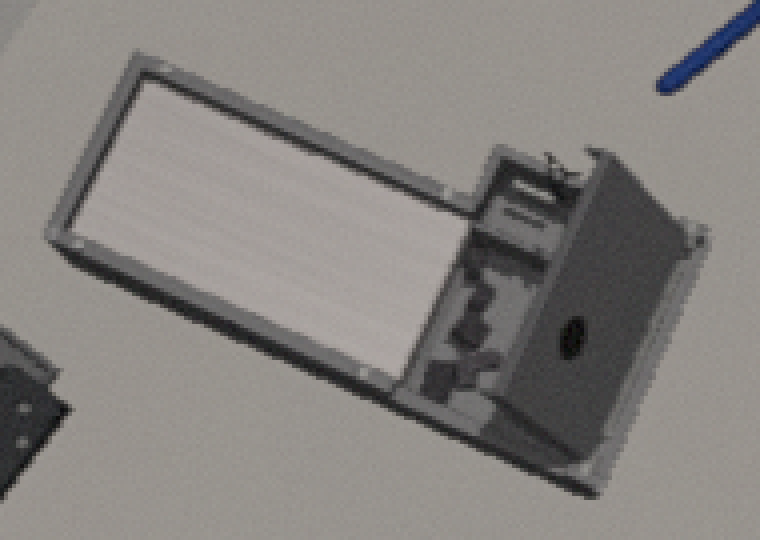

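View pics/w8.png

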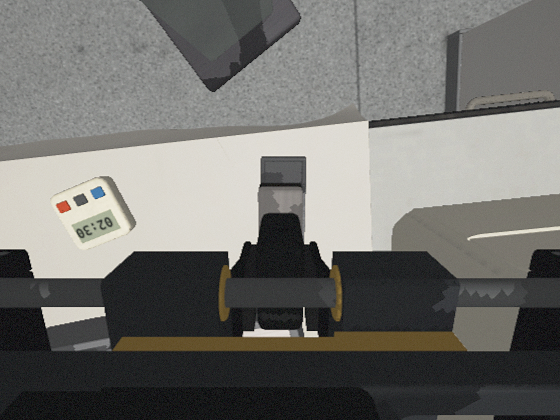

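View pics/s8.png

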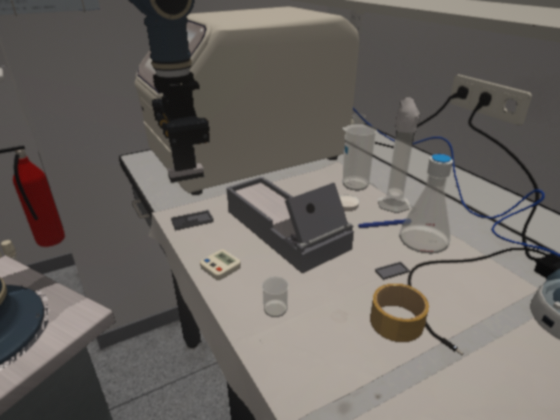

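Channel is clear and the bin holds five pieces, from (440,380) up to (475,272) in the crop. Checking the rest against the held scraper before lowering it.

```bash
python3 - <<'E'
from h import *
W=np.load('W8.npy');Z=W[...,2];v,u=np.mgrid[0:420,0:560]
a=np.radians(53.74);z=np.array([np.cos(a),np.sin(a)]);x=np.array([z[1],-z[0]])
r=W[...,:2]-np.array([.4336,-.0938]);A=r@z*1000;B=r@x*1000
for vv in (160,168,176,182): 
    k=[q for q in range(250,320) if .003<Z[vv,q]<.03]; print(vv,'jaw range',A[vv,k].min().round(1),A[vv,k].max().round(1),'x',np.median(B[vv,k]).round(1),'z',[int(1000*Z[vv,q]) for q in k[::4]])
m=(u>255)&(u<310)&(v>183)&(v<250)&(Z>.12)&(Z<.145);print('foot',np.percentile(A[m],[1,99]).round(1),np.percentile(B[m],[1,99]).round(1),np.median(Z[m]))
E
```

```text
160 jaw range -19.5 23.1 x -37.9 z [11, 11, 12, 11, 11, 11, 11, 11, 11, 10, 12, 11]
168 jaw range -19.5 23.3 x -29.4 z [12, 8, 5, 4, 5, 4, 3, 4, 3, 4, 5, 10]
176 jaw range -19.7 23.6 x -21.5 z [10, 8, 3, 5, 5, 6, 5, 4, 4, 5, 4, 11]
182 jaw range -19.9 23.7 x -15.6 z [10, 9, 3, 5, 5, 4, 4, 4, 6, 4, 4, 12]
foot [-13.4  12. ] [-36.6 -15.3] 0.13766942877005153
```

jog_arm(motion="0 0 -0.004 0.004 0.01 0.001 -1; 0 0 -0.004 0.004 0.04 0.001 -1; 0 0 -0.004 0.004 0.07 0.001 -1; 0 0 -0.004 0.004 0.088 0.001 -1; 0 0 -0.004 0.004 0.095 0.001 -1; 0 0 -0.004 0.004 0.1 0.001 -1; 0 0 -0.004 0.004 0.104 0.001 -1; 0 0 -0.004 0.004 0.104 0.001 -1")

```text
time: 12.8
eef_pos: [0.4412, -0.1006, 0.0669]
ee_rot: [0.674, -0.219, 0.223, -0.67]
force: [-1.0, 0.1, -1.7]
grip_width: 0.0218
```

```bash
python3 - <<'E'
from h import *
a=np.radians(53.74)
plan(([.4368,-.0957,.0603],a))
i,d=snapshot('scene');save('s9',cv2.resize(i[150:250,140:260],(720,600),interpolation=3))
i,d=snapshot('top');save('t9',cv2.resize(i[195:270,140:220],(640,600),interpolation=3))
E
```

```text
t 12.8 p [ 0.4412 -0.1006  0.0669] st [-0.1325  0.148   0.0669] jawyaw 53.63 tilt [0.0029 0.     0.0071] F [-1.   0.1 -1.7] w 0.0218 q [-0.49  0.46  0.78  2.24 -0.55  0.63  1.63]
-> [ 0.437 -0.096  0.06 ] rot [ 0.003 -0.002  0.007] shift [-0.0065  0.0066  0.0014] d 0.009
```

View pics/s9.png

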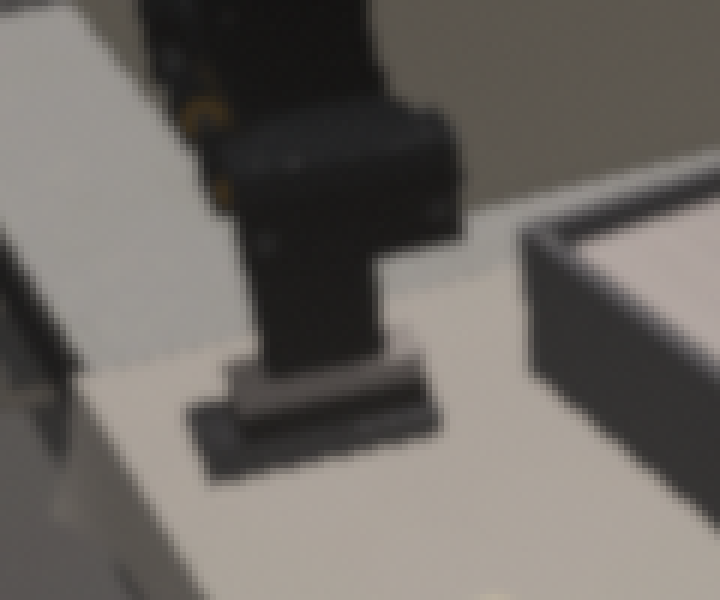

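jog_arm(motion="0 0 0.005 -0.003 -0.004 0.001 -1; 0 0 0.007 -0.0065 -0.004 0.0014 -1; 0 0 0.007 -0.0065 -0.004 0.0014 -1; 0 0 0.007 -0.0065 -0.004 0.0014 -1")

```text
time: 13.23
eef_pos: [0.437, -0.0947, 0.0717]
ee_rot: [0.672, -0.22, 0.22, -0.671]
force: [-0.7, -0.5, -2.0]
grip_width: 0.0219
```

```bash
python3 - <<'E'
from h import *
a=np.radians(53.74)
plan(([.4368,-.0957,.0603],a))
E
```

```text
t 13.23 p [ 0.437  -0.0947  0.0717] st [-0.1387  0.1517  0.0717] jawyaw 53.73 tilt [0.0012 0.     0.001 ] F [-0.7 -0.5 -2. ] w 0.0219 q [-0.51  0.45  0.79  2.25 -0.54  0.64  1.61]
-> [ 0.437 -0.096  0.06 ] rot [ 0.001 -0.     0.001] shift [ 0.0004  0.0115 -0.0009] d 0.011
```

jog_arm(motion="0 0 0 0 0.003 -0.0005 -1; 0 0 0 0 0.006 -0.0008 -1; 0 0 0 0 0.009 -0.0008 -1; 0 0 0 0 0.0105 -0.0008 -1; 0 0 0 0 0.011 -0.0008 -1; 0 0 0 0 0.0115 -0.0008 -1; 0 0 0 0 0.0115 -0.0008 -1")

```text
time: 13.82
eef_pos: [0.4365, -0.0955, 0.0601]
ee_rot: [0.673, -0.22, 0.22, -0.671]
force: [0.0, 0.5, -1.6]
grip_width: 0.022
```

```bash
python3 - <<'E'
from h import *
a=np.radians(53.74)
plan(([.4368,-.0957,.0603],a))
i,d=snapshot('scene');save('s10',cv2.resize(i[150:250,140:260],(720,600),interpolation=3))
E
```

```text
t 13.82 p [ 0.4365 -0.0955  0.0601] st [-0.1389  0.1508  0.0601] jawyaw 53.71 tilt [0.0014 0.     0.0009] F [ 0.   0.5 -1.6] w 0.022 q [-0.48  0.47  0.76  2.25 -0.57  0.61  1.64]
-> [ 0.437 -0.096  0.06 ] rot [ 0.001 -0.     0.001] shift [ 0.0004 -0.0002 -0.    ] d 0.0
```

View pics/s10.png

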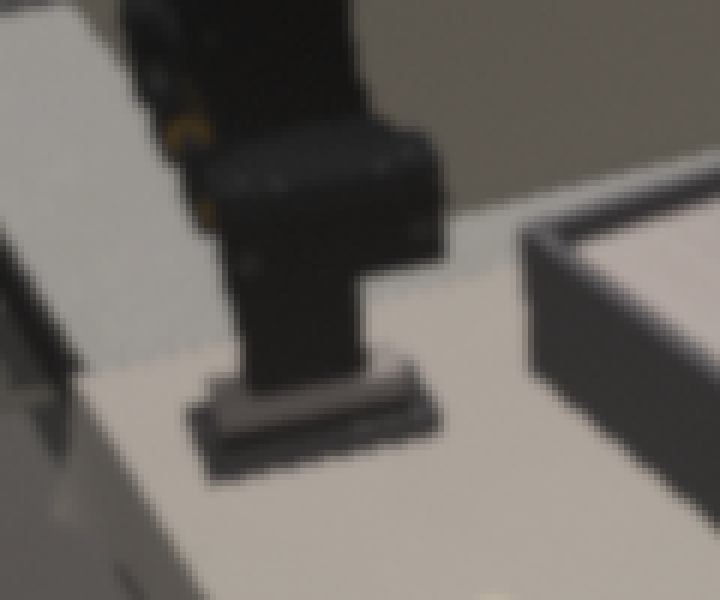

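The foot sits centred inside the rest at (315,400). Easing down and releasing.

jog_arm(motion="0 0 0 0 0.0008 0 -1; 0 0 0 0 0.001 0 -1; 0 0 0 0 0.001 0 -0.3; 0 0 0 0 0.001 0 0; 0 0 0 0 0.001 0 0.3; 0 0 0 0 0.001 0 0.5; 0 0 0 0 0.001 0 0.5; 0 0 0 0 0.001 0 0.5")

```text
time: 14.53
eef_pos: [0.4366, -0.0954, 0.0592]
ee_rot: [0.673, -0.22, 0.22, -0.671]
force: [-0.3, -0.0, 0.2]
grip_width: 0.0538
```

jog_arm(motion="0 0 0 0 -0.01 0 0.5; 0 0 0 0 -0.04 0 0.5; 0 0 0 0 -0.08 0 0.5; 0 0 0 0 -0.12 0 -1; 0 0 0 0 -0.15 -0.01 -1; 0 0 0 0 -0.15 -0.04 -1; 0 0 0 0 -0.15 -0.07 -1; 0 0 0 0 -0.15 -0.07 -1")

```text
time: 15.2
eef_pos: [0.392, -0.1554, 0.2101]
ee_rot: [-0.671, 0.222, -0.223, 0.671]
force: [-0.8, 0.1, -0.1]
grip_width: 0.0397
```

```bash
python3 - <<'E'
from h import *
plan((st2w(0,-.12,.22),YAW),(st2w(0,.0,.24),YAW))
i,d=snapshot('scene');save('s11',i)
i,d=snapshot('top');save('t11',i)
E
```

```text
t 15.2 p [ 0.392  -0.1554  0.2101] st [-0.1553  0.0779  0.2101] jawyaw 53.32 tilt [-0.0008 -0.      0.0004] F [-0.8  0.1 -0.1] w 0.0397 q [-0.73  0.12  1.11  2.18 -0.13  0.92  1.39]
-> [ 0.454 -0.399  0.22 ] rot [-0.001 -0.223  0.001] shift [ 0.1953 -0.01   -0.1587] d 0.252
-> [ 0.502 -0.29   0.24 ] rot [-0.001 -0.223  0.001] shift [ 0.1687 -0.0299 -0.0416] d 0.176
```

View pics/s11.png

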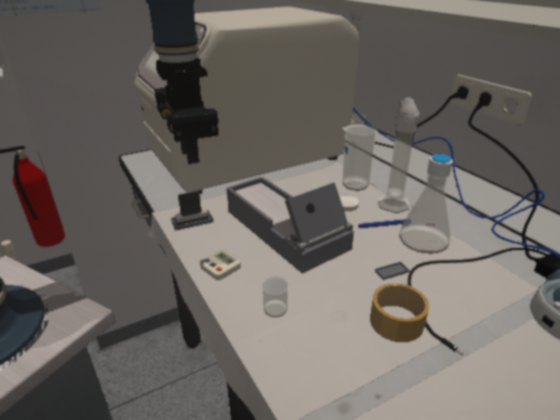

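View pics/t11.png

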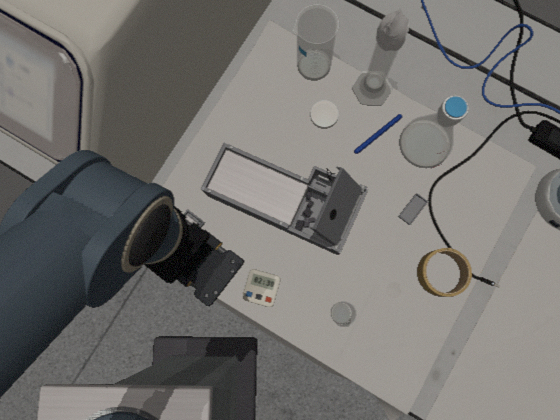

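Scraper stands upright in its rest at (192,207). Next, shut the lid, approaching above the hinge side.

jog_arm(motion="0 -0.1 0 0.03 -0.02 -0.02 -1; 0 -0.15 0 0.06 -0.02 -0.045 -1; 0 -0.2 0 0.09 -0.02 -0.07 -1; 0 -0.223 0 0.12 -0.02 -0.1 -1; 0 -0.223 0 0.15 -0.015 -0.125 -1; 0 -0.223 0 0.18 -0.01 -0.15 -1; 0 -0.223 0 0.195 -0.01 -0.159 -1; 0 -0.223 0 0.195 -0.01 -0.159 -1")

```text
time: 15.97
eef_pos: [0.4577, -0.3996, 0.2188]
ee_rot: [0.693, -0.146, 0.146, -0.691]
force: [-0.2, 1.1, 0.8]
grip_width: 0.0005
```

```bash
python3 - <<'E'
from h import *
plan((st2w(0,-.118,.165),YAW),(st2w(0,-.1,.145),YAW),(st2w(0,-.08,.115),YAW),(st2w(0,-.07,.09),YAW),(st2w(0,-.07,.073),YAW))
E
```

```text
t 15.97 p [ 0.4577 -0.3996  0.2188] st [ 0.0036 -0.1187  0.2188] jawyaw 66.17 tilt [0.0036 0.     0.0003] F [-0.2  1.1  0.8] w 0.0005 q [-0.01  0.51  0.93  1.77 -0.45  1.1   2.23]
-> [ 0.455 -0.397  0.165] rot [0.004 0.001 0.   ] shift [-0.0037  0.0538  0.0009] d 0.054
-> [ 0.462 -0.381  0.145] rot [0.004 0.001 0.   ] shift [-0.0036  0.0738  0.0189] d 0.076
-> [ 0.47  -0.363  0.115] rot [0.004 0.001 0.   ] shift [-0.0036  0.1037  0.0391] d 0.111
-> [ 0.474 -0.354  0.09 ] rot [0.004 0.001 0.   ] shift [-0.0036  0.1286  0.0491] d 0.138
-> [ 0.474 -0.354  0.073] rot [0.004 0.001 0.   ] shift [-0.0036  0.1456  0.0492] d 0.154
```

jog_arm(motion="0 0 0 -0.0036 0.03 0 -1; 0 0 0 -0.0036 0.054 0.001 -1; 0 0 0 -0.0036 0.065 0.01 -1; 0 0 0 -0.0036 0.075 0.019 -1; 0 0 0 -0.0036 0.085 0.026 -1; 0 0 0 -0.0036 0.095 0.033 -1; 0 0 0 -0.0036 0.104 0.039 -1; 0 0 0 -0.0036 0.112 0.042 -1")

```text
time: 16.63
eef_pos: [0.4729, -0.3585, 0.1066]
ee_rot: [0.693, -0.145, 0.146, -0.691]
force: [1.3, 0.9, 3.8]
grip_width: 0.0002
```

```bash
python3 - <<'E'
from h import *
plan((st2w(0,-.07,.09),YAW),(st2w(0,-.07,.073),YAW))
i,d=snapshot('scene');save('s12',cv2.resize(i[150:270,210:370],(800,600)))
E
```

```text
t 16.63 p [ 0.4729 -0.3585  0.1066] st [ 0.001  -0.075   0.1066] jawyaw 66.3 tilt [0.0024 0.     0.0019] F [1.3 0.9 3.8] w 0.0002 q [-0.01  0.62  0.83  1.9  -0.58  0.89  2.27]
-> [ 0.474 -0.354  0.09 ] rot [0.002 0.003 0.002] shift [-0.001   0.0165  0.005 ] d 0.017
-> [ 0.474 -0.354  0.073] rot [0.002 0.003 0.002] shift [-0.001   0.0335  0.0051] d 0.034
```

View pics/s12.png

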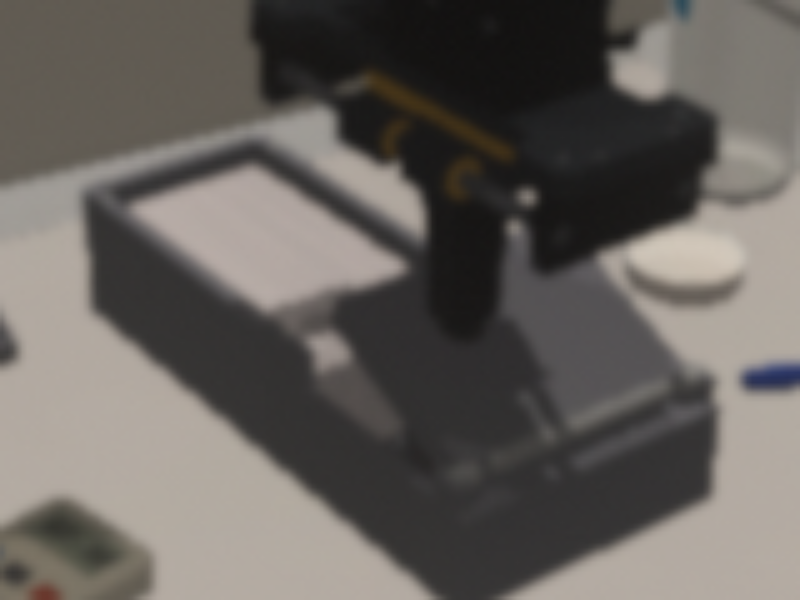

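The lid is being pushed down and is about half shut. Continuing to the stop.

jog_arm(motion="0 0 0 -0.001 0.008 0.004 -1; 0 0 0 -0.001 0.016 0.005 -1; 0 0 0 -0.001 0.022 0.005 -1; 0 0 0 -0.001 0.027 0.005 -1; 0 0 0 -0.001 0.031 0.005 -1; 0 0 0 -0.001 0.0335 0.005 -1; 0 0 0 -0.001 0.0345 0.005 -1; 0 0 0 -0.001 0.035 0.005 -1")

```text
time: 17.35
eef_pos: [0.4755, -0.3543, 0.0731]
ee_rot: [0.693, -0.143, 0.147, -0.691]
force: [-0.7, 4.1, 26.3]
grip_width: 0.0005
```

```bash
python3 - <<'E'
from h import *
plan((st2w(0,-.07,.073),YAW))
E
```

```text
t 17.35 p [ 0.4755 -0.3543  0.0731] st [ 0.0016 -0.0701  0.0731] jawyaw 66.3 tilt [0.0012 0.     0.0057] F [-0.7  4.1 26.3] w 0.0005 q [ 0.01  0.66  0.79  1.92 -0.63  0.83  2.29]
-> [ 0.474 -0.354  0.073] rot [0.001 0.003 0.006] shift [-0.0016  0.0001  0.0001] d 0.002
```

At the stop (26 N). Releasing straight up.

jog_arm(motion="0 0 0 0 -0.005 0 -1; 0 0 0 0 -0.015 0 -1; 0 0 0 0 -0.05 0 -1; 0 0 0 0 -0.09 0 -1; 0 0 0 -0.02 -0.13 0 -1; 0 0 0 -0.05 -0.16 0 -1; 0 0 0 -0.09 -0.18 0 -1; 0 0 0 -0.13 -0.2 0 -1")

```text
time: 18.02
eef_pos: [0.3621, -0.3047, 0.2683]
ee_rot: [0.693, -0.144, 0.147, -0.691]
force: [-0.3, 2.4, 2.6]
grip_width: 0.0003
```

```bash
python3 - <<'E'
from h import *
plan((st2w(0,-.07,.073),YAW))
s=read_state();i,d=snapshot('wrist');save('w13',i);W=world('wrist',d,s)
i,d=snapshot('scene');save('s13',i)
i,d=snapshot('top');save('t13',i)
E
```

```text
t 18.02 p [ 0.3621 -0.3047  0.2683] st [-0.1221 -0.0707  0.2683] jawyaw 66.26 tilt [0.0027 0.     0.004 ] F [-0.3  2.4  2.6] w 0.0003 q [-0.39  0.16  1.14  2.   -0.17  1.07  1.98]
-> [ 0.474 -0.354  0.073] rot [0.003 0.003 0.004] shift [0.1213 0.1958 0.0009] d 0.23
```

View pics/s13.png

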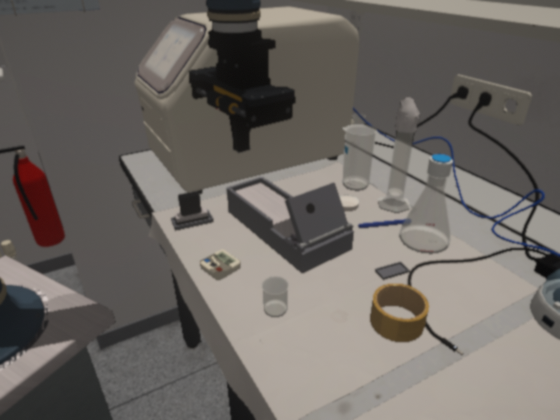

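View pics/w13.png

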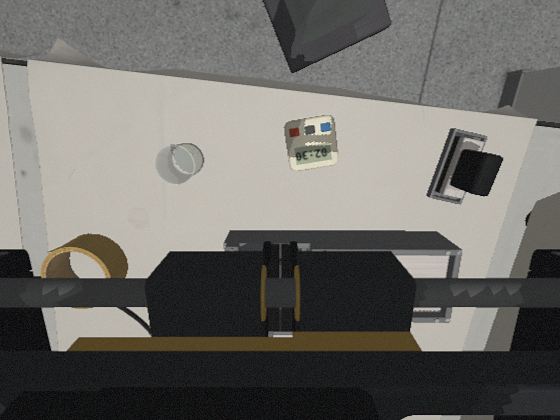

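View pics/t13.png

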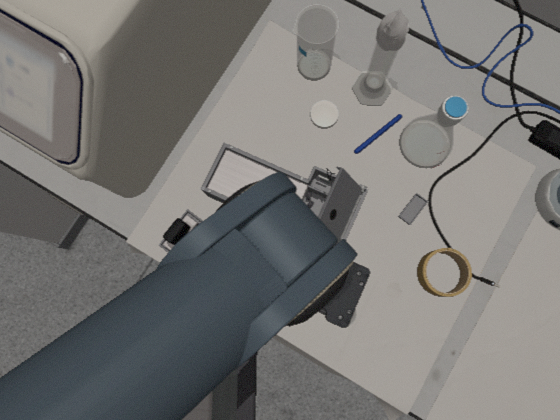

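The lid sprang back open: the flap is raised at (322,210) in the scene view. Scraper, timer, beaker and petri look unmoved. I'll retry with a slower press, a short hold and a slow release.

```bash
python3 - <<'E'
from h import *
plan((st2w(0,-.118,.21),YAW))
E
```

```text
t 18.17 p [ 0.362  -0.3037  0.2693] st [-0.1227 -0.0697  0.2693] jawyaw 66.33 tilt [-0.0062 -0.      0.01  ] F [ 1.8 -0.2  0.2] w 0.0006 q [-0.39  0.16  1.14  2.01 -0.17  1.07  1.99]
-> [ 0.455 -0.397  0.21 ] rot [-0.006  0.004  0.01 ] shift [ 0.1219  0.0602 -0.0491] d 0.145
```

jog_arm(motion="-0.006 0.004 0.01 0.03 0 -0.03 -1; -0.006 0.004 0.01 0.06 0.02 -0.049 -1; -0.006 0.004 0.01 0.09 0.04 -0.049 -1; -0.006 0.004 0.01 0.12 0.06 -0.049 -1; -0.006 0.004 0.01 0.122 0.06 -0.049 -1; -0.006 0.004 0.01 0.122 0.06 -0.049 -1; -0.006 0.004 0.01 0.122 0.06 -0.049 -1")

```text
time: 18.75
eef_pos: [0.4538, -0.3979, 0.2089]
ee_rot: [0.692, -0.148, 0.146, -0.692]
force: [-0.2, -0.7, 0.6]
grip_width: 0.0002
```

```bash
python3 - <<'E'
from h import *
plan((st2w(0,-.118,.165),YAW),(st2w(0,-.1,.145),YAW),(st2w(0,-.08,.115),YAW),(st2w(0,-.07,.09),YAW),(st2w(0,-.07,.073),YAW))
E
```

```text
t 18.75 p [ 0.4538 -0.3979  0.2089] st [-0.0006 -0.1187  0.2089] jawyaw 66.03 tilt [ 0.001  -0.     -0.0034] F [-0.2 -0.7  0.6] w 0.0002 q [-0.03  0.53  0.97  1.78 -0.49  1.09  2.26]
-> [ 0.455 -0.397  0.165] rot [ 0.001 -0.001 -0.003] shift [0.0007 0.0439 0.0007] d 0.044
-> [ 0.462 -0.381  0.145] rot [ 0.001 -0.001 -0.003] shift [0.0008 0.0639 0.0187] d 0.067
-> [ 0.47  -0.363  0.115] rot [ 0.001 -0.001 -0.003] shift [0.0009 0.0938 0.0388] d 0.102
-> [ 0.474 -0.354  0.09 ] rot [ 0.001 -0.001 -0.003] shift [0.0009 0.1188 0.0488] d 0.128
-> [ 0.474 -0.354  0.073] rot [ 0.001 -0.001 -0.003] shift [0.001  0.1358 0.0488] d 0.144
```

jog_arm(motion="0 0 0 0.001 0.025 0 -1; 0 0 0 0.001 0.044 0.001 -1; 0 0 0 0.001 0.054 0.01 -1; 0 0 0 0.001 0.064 0.019 -1; 0 0 0 0.001 0.074 0.026 -1; 0 0 0 0.001 0.084 0.033 -1; 0 0 0 0.001 0.094 0.039 -1; 0 0 0 0.001 0.102 0.042 -1")

```text
time: 19.42
eef_pos: [0.4729, -0.3584, 0.1065]
ee_rot: [-0.692, 0.147, -0.145, 0.692]
force: [1.0, 0.4, 3.2]
grip_width: 0.0006
```

```bash
python3 - <<'E'
from h import *
plan((st2w(0,-.07,.09),YAW),(st2w(0,-.07,.079),YAW),(st2w(0,-.07,.073),YAW))
E
```

```text
t 19.42 p [ 0.4729 -0.3584  0.1065] st [ 0.0009 -0.0749  0.1065] jawyaw 66.14 tilt [-0.0001  0.     -0.0021] F [1.  0.4 3.2] w 0.0006 q [-0.03  0.63  0.87  1.89 -0.61  0.9   2.29]
-> [ 0.474 -0.354  0.09 ] rot [-0.     0.001 -0.002] shift [-0.0008  0.0165  0.0049] d 0.017
-> [ 0.474 -0.354  0.079] rot [-0.     0.001 -0.002] shift [-0.0008  0.0275  0.0049] d 0.028
-> [ 0.474 -0.354  0.073] rot [-0.     0.001 -0.002] shift [-0.0008  0.0335  0.0049] d 0.034
```

jog_arm(motion="0 0 0 -0.001 0.006 0.003 -1; 0 0 0 -0.001 0.012 0.005 -1; 0 0 0 -0.001 0.017 0.005 -1; 0 0 0 -0.001 0.021 0.005 -1; 0 0 0 -0.001 0.024 0.005 -1; 0 0 0 -0.001 0.026 0.005 -1; 0 0 0 -0.001 0.027 0.005 -1; 0 0 0 -0.001 0.027 0.005 -1")

```text
time: 20.08
eef_pos: [0.4747, -0.3527, 0.0794]
ee_rot: [-0.691, 0.146, -0.146, 0.693]
force: [1.6, 0.2, 2.3]
grip_width: 0.0007
```

```bash
python3 - <<'E'
from h import *
plan((st2w(0,-.07,.0735),YAW))
i,d=snapshot('scene');save('s14',cv2.resize(i[150:270,210:370],(800,600)))
E
```

```text
t 20.08 p [ 0.4747 -0.3527  0.0794] st [ 0.0002 -0.0689  0.0794] jawyaw 66.17 tilt [-0.0018  0.     -0.0016] F [1.6 0.2 2.3] w 0.0007 q [-0.02  0.66  0.83  1.91 -0.65  0.86  2.31]
-> [ 0.474 -0.354  0.074] rot [-0.002  0.001 -0.002] shift [-0.0002  0.0059 -0.0011] d 0.006
```

View pics/s14.png

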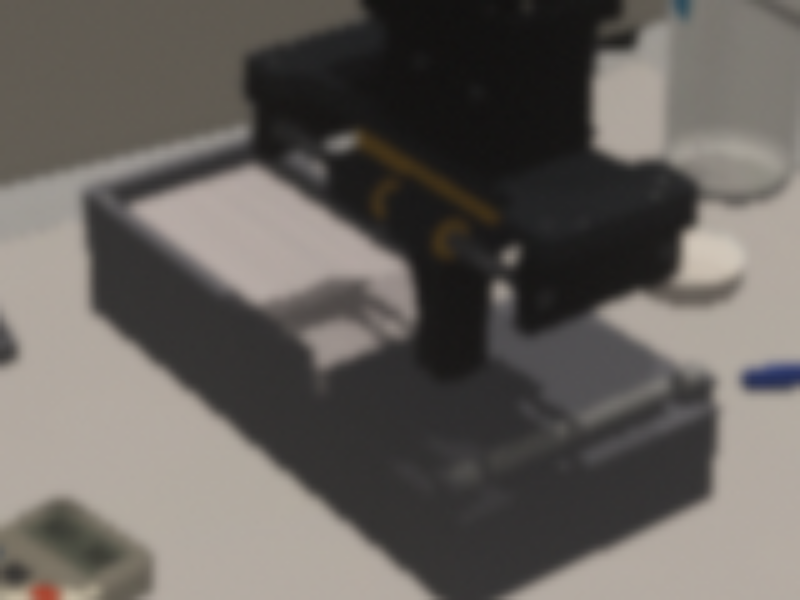

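The lid is nearly level. Pressing the last few millimetres slowly.

jog_arm(motion="0 0 0 0 0.001 -0.001 -1; 0 0 0 0 0.002 -0.001 -1; 0 0 0 0 0.003 -0.001 -1; 0 0 0 0 0.004 -0.001 -1; 0 0 0 0 0.005 -0.001 -1; 0 0 0 0 0.0055 -0.001 -1; 0 0 0 0 0.006 -0.001 -1; 0 0 0 0 0.006 -0.001 -1")

```text
time: 20.8
eef_pos: [0.474, -0.3538, 0.074]
ee_rot: [-0.691, 0.147, -0.146, 0.693]
force: [-0.1, 4.1, 10.1]
grip_width: 0.0006
```

jog_arm(motion="0 0 0 0 0.0005 0 -1; 0 0 0 0 0.0005 0 -1; 0 0 0 0 0 0 -1; 0 0 0 0 -0.001 0 -1; 0 0 0 0 -0.002 0 -1; 0 0 0 0 -0.003 0 -1; 0 0 0 0 -0.004 0 -1; 0 0 0 0 -0.005 0 -1")

```text
time: 21.47
eef_pos: [0.4739, -0.3537, 0.079]
ee_rot: [-0.691, 0.147, -0.145, 0.693]
force: [0.4, 2.5, 4.4]
grip_width: 0.0009
```

jog_arm(motion="0 0 0 0 -0.001 0 -1; 0 0 0 0 -0.002 0 -1; 0 0 0 0 -0.004 0 -1; 0 0 0 0 -0.006 0 -1; 0 0 0 0 -0.008 0 -1; 0 0 0 0 -0.01 0 -1")

```text
time: 21.97
eef_pos: [0.4735, -0.354, 0.089]
ee_rot: [-0.691, 0.147, -0.145, 0.693]
force: [-0.9, -0.6, -0.4]
grip_width: 0.0002
```

```bash
python3 - <<'E'
from h import *
plan((st2w(0,-.07,.0735),YAW))
i,d=snapshot('scene');save('s15',cv2.resize(i[150:270,210:370],(800,600)))
E
```

```text
t 21.97 p [ 0.4735 -0.354   0.089 ] st [-0.0004 -0.0706  0.089 ] jawyaw 66.13 tilt [-0.0018  0.     -0.0028] F [-0.9 -0.6 -0.4] w 0.0002 q [-0.02  0.65  0.84  1.91 -0.63  0.87  2.3 ]
-> [ 0.474 -0.354  0.074] rot [-0.002  0.    -0.003] shift [0.0004 0.0155 0.0005] d 0.016
```

View pics/s15.png

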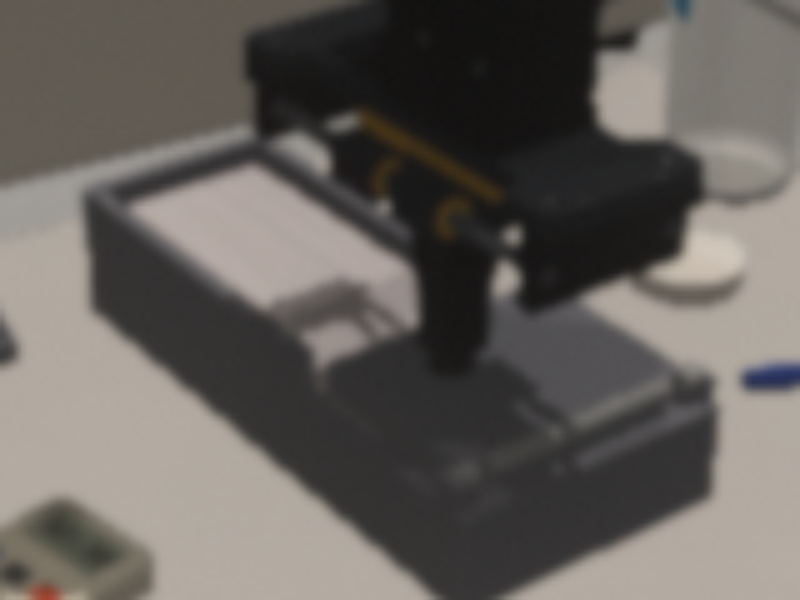

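No force on the tool at z 0.089, so the lid appears to have held. Lifting clear to verify.

jog_arm(motion="0 0 0 0 -0.02 0 -1; 0 0 0 0 -0.06 0 -1; 0 0 0 0 -0.1 0 -1; 0 0 0 -0.02 -0.13 0 -1; 0 0 0 -0.05 -0.15 0.02 -1; 0 0 0 -0.08 -0.17 0.06 -1; 0 0 0 -0.11 -0.18 0.09 -1; 0 0 0 -0.12 -0.18 0.12 -1")

```text
time: 22.68
eef_pos: [0.4116, -0.2049, 0.2698]
ee_rot: [-0.691, 0.148, -0.148, 0.692]
force: [0.3, 0.6, 1.3]
grip_width: 0.0005
```

jog_arm(motion="0 0 0 0 0 0.03 -1; 0 0 0 0 0 0.06 -1; 0 0 0 0 0 0.08 -1; 0 0 0 0 0 0.08 -1; 0 0 0 0 0 0.08 -1; 0 0 0 0 0 0.08 -1; 0 0 0 0 0 0.08 -1; 0 0 0 0 0 0.08 -1")

```text
time: 23.35
eef_pos: [0.4437, -0.1333, 0.2699]
ee_rot: [-0.69, 0.149, -0.148, 0.692]
force: [-1.4, 0.6, 0.2]
grip_width: 0.0005
```

```bash
python3 - <<'E'
from h import *
plan()
i,d=snapshot('scene');save('s16',i)
i,d=snapshot('top');save('t16',i);P=world('top',d)
P0=np.load('P.npy')
for n,(u,v) in dict(timer=(262,288),beaker=(343,313),petri=(324,114),lid=(330,200),lid2=(318,190),pad=(316,212),scr=(175,232)).items(): print(n,P0[v,u].round(3),P[v,u].round(3))
E
```

```text
t 23.35 p [ 0.4437 -0.1333  0.2699] st [-0.117   0.1191  0.2699] jawyaw 65.68 tilt [-0.0019  0.     -0.0017] F [-1.4  0.6  0.2] w 0.0005 q [-0.84  0.14  1.18  2.02 -0.15  1.07  1.55]
timer [ 0.335 -0.255  0.016] [ 0.335 -0.255  0.017]
beaker [ 0.29  -0.409  0.003] [ 0.29  -0.409  0.002]
petri [ 0.682 -0.372  0.015] [ 0.682 -0.372  0.015]
lid [ 0.496 -0.38   0.061] [ 0.496 -0.38   0.063]
lid2 [ 0.515 -0.358  0.059] [ 0.515 -0.358  0.06 ]
pad [ 0.473 -0.354  0.062] [ 0.473 -0.354  0.063]
scr [ 0.432 -0.099  0.071] [ 0.399 -0.17   0.338]
```

View pics/s16.png

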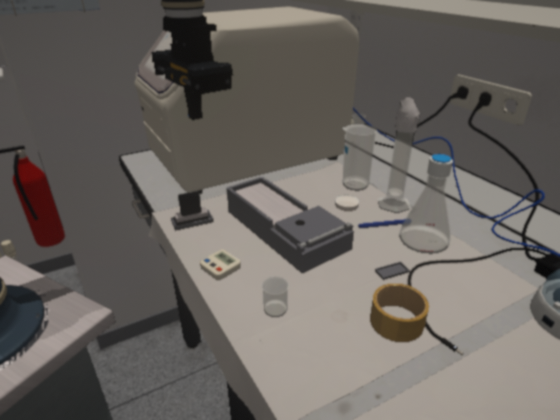

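View pics/t16.png

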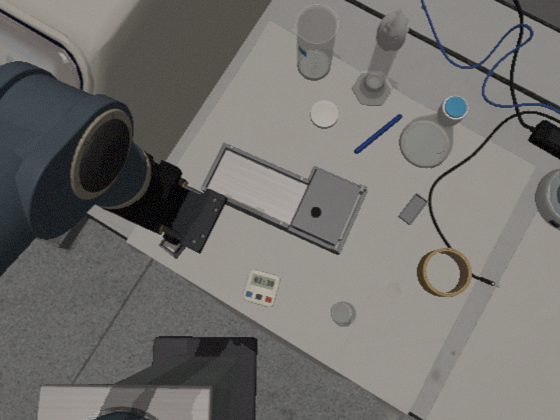

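The lid is flat and shut (scene (312,225), top (330,205)) and the channel is empty. The scraper is upright in its rest and the bystanders have not moved. Handing in.

```bash
python3 -c "
from rig import *
print(finish_job())"
```

```text
the job is handed in; nothing more can be done
None
```

The job is done and handed in at about 23.5 s; no verdict was reported. I pressed the pad so the lid sprang open and pushed all five offcuts into the bin with the scraper. I then stood the scraper back in its rest and pressed the lid shut.

**Last checks:**
- **Channel and bin:** the channel floor was empty, and I counted five pieces in the bin before shutting the lid.
- **Lid:** it stayed flat after release, with the pad within about 1 mm of its starting height.
- **Scraper:** it stands upright in its rest in the scene view. The arm hid it from the top camera at the end, so I have no final measured position for it.
- **Bystanders:** timer, beaker and petri dish read the same positions as at the start, within about 1 mm.

**What went wrong on the way:**
- **First lid closing failed:** I pressed quickly to about 26 N and the lid sprang open again; I don't know why. The second try, slower to about 10 N with a short hold and a slow release, latched.
- **Scraper placing needed a correction:** on the first lowering into the rest it was about 6.5 mm off along its width. I raised it, corrected it, lowered it again and then released it.

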